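Dock the handheld devices after the round

ROBOT

A 6-joint arm with a two-finger parallel gripper is mounted at the origin on a cart in front of the work surface, level with it; the furniture and walls round the work are solid. World frame = base frame: x ahead of the robot, y to its left, z up, the work surface at z = 0. Lengths are in m, angles in degrees, forces in N, time in s.
With the tool pointing down it reaches from about 0.35 to 0.875 m from the base axis. Payload 4.2 kg.
Tool frame: the origin (TCP) lies between the finger pads; the fingertips stand 17 mm ahead of it and the grasp point (between the pads) lies 2 mm behind it; z points along the fingers, y is the line along which they close (so a half turn about z gives the same grasp; the last joint's range is limited). The gripper opens to 87 mm and grips with 3 to 60 N. Pads are 19 mm wide; open, the fingers measure 117 mm over their backs; the gripper's body (75 mm by 190 mm) begins 51 mm behind the grasp point.
Start: joints at [87.582, 22.042, 0.453, 0, -68.411, -14.817], TCP at [0.185, 0.597, 0.24] pointing down, gripper open.
Joint ranges: [-179.83, 179.83], [-69.29, 118.12], [-61.27, 80.66], [-181.25, 117.63], [-171.15, -9.14], [-177.46, 177.46]. Speed limits (degrees/s): [159.86, 159.86, 180, 180, 180, 180].

INTERFACE

Orientations are given as a 3x3 rotation matrix whose columns are the frame's x, y, z axes.
In Python, from station import r gives the robot as it stands.
- The arm moves only by the tool servo_tool, never from a script. Its argument "targets" is a list of rows, each a list of 5 numbers: the shift along the world's x, y, z in units of 30 mm (1.0 is 30 mm), then the turn about the world's z in rad, then the finger opening in mm, from 0 to 87. In form: [[x, y, z, turn, gripper], ...]. A call has exactly 5 rows; each row is the pose to reach, as a shift and turn from the pose commanded when the call began; what a row does not reach only later rows make up. A row lasts 1/12 s, in which the tool goes at most 41.7 mm and 7.16 degrees, less where a joint would pass 70% of its speed; a pose out of reach is approached as far as the arm can. A call with a gripper value outside its range is refused whole. The fingers move at their own pace and stop on an object; the grip force is fixed at half the most. Time passes only in rows, so rows that repeat a pose let the fingers close, or fill a call up. It gives the time, the measured TCP pose, the force, the opening and the grip force at its end, in the units of the state.
- r.sense(): the state, without advancing time (a new reading comes with each control period).
- r.capture(name): name is "side" or "top" or "wrist"; returns a dict with "pixels" (384x512x3 uint8, red, green, blue), "fx", "fy", "cx", "cy" (pixels), "dist_coeffs" ([k1, k2, p1, p2, k3] as OpenCV has them; the pictures are not rectified), "world_from_camera" (4x4, takes a point from camera to world coordinates). Camera axes: x right, y down, z forward; pixel columns grow to the right and rows downward; lengths in m; the calibration is good to about 2 mm. A picture is of the moment at which its call begins. There is no depth.
- r.finish_job(): hands the job in; it is judged then, once.
The state is a dict: "time_s": time; "joints": joint angles; "joint_velocities": joint speeds; "effort": joint torques, N m; "tcp_pos": TCP position; "ee_rot": TCP orientation; "wrist_force": force on the tool from outside, world axes, zero at the start; "moment": the same for the moment, N m; "gripper_width": opening from 0.0 (shut) to 1.0 (fully open); "gripper_force": force on a finger pad.
Only numpy, scipy, OpenCV 4.12 (cv2) and the standard library are available. Lean on these libraries where they do the work, as an engineer would, in place of code of your own. Each camera call takes 0.05 s, during which the arm holds its last target. There are 200 camera calls.

TASK

The five handheld devices came back from the morning round piled on the dark mat; take the piles apart and dock each device in the charging cradle of its own colour, on the other side of the beige towel dispenser (21 cm tall, so lift them well over it). Each must lie flat on the floor of its cradle's pocket, screen up, with its foot (the end with the keys) over the cradle's two brass pins. Do not tip any device over on the way, and leave them all let go and at rest.

Things in the scene. Friction and masses are not known exactly. Their poses are not given: they have to be found in the camera images.
- data_terminal: handheld data terminal: yellow lower shell; nine small dark keys at its foot, screen at its head, light grey top. Loose block 112 (x) x 56 (y) x 24 (z) mm, 190 g, face up. Origin: on the underside, between its charging contacts, 12 mm from the foot end; its middle is at x = +44 mm. x from foot to head, z up. Pinch across y at its middle.
- glucose_meter: glucose meter: broad, blue lower shell; round blue key between two dark ones at its foot, screen at its head, light grey top. Loose block 96 (x) x 66 (y) x 24 (z) mm, 170 g, face up. Origin: on the underside, between its charging contacts, 12 mm from the foot end; its middle is at x = +36 mm. x from foot to head, z up. Pinch across y at its middle.
- hb_meter: haemoglobin meter: slim, red lower shell; red bar across, two round dark keys at its foot, screen at its head, light grey top. Loose block 84 (x) x 42 (y) x 24 (z) mm, 120 g, face up. Origin: on the underside, between its charging contacts, 12 mm from the foot end; its middle is at x = +30 mm. x from foot to head, z up. Pinch across y at its middle.
- coag_meter: coagulation meter: green lower shell; row of three keys at its foot, the middle one green, screen at its head, light grey top. Loose block 70 (x) x 48 (y) x 26 (z) mm, 120 g, face up. Origin: on the underside, between its charging contacts, 12 mm from the foot end; its middle is at x = +23 mm. x from foot to head, z up. Pinch across y at its middle.
- oximeter: pulse oximeter: smallest device, purple lower shell; one round purple key at its foot, screen at its head, light grey top. Loose block 58 (x) x 34 (y) x 28 (z) mm, 70 g, face up. Origin: on the underside, between its charging contacts, 12 mm from the foot end; its middle is at x = +17 mm. x from foot to head, z up. Pinch across y at its middle.
- data_terminal_dock: handheld data terminal's cradle: fixed, dark grey, 142 x 86 mm; flat yellow pocket floor at z = 8 mm, 2.5 mm play each side; 12 mm walls flared to 9 mm play, cut away over the middle 50 mm of the long sides for fingers. Origin: on the underside, below the two brass pins at the foot end; pocket middle at x = +44 mm. x from pins to head end, z up. Device home: origin 8 mm above this, x axes agree.
- glucose_meter_dock: glucose meter's cradle: fixed, dark grey, 126 x 96 mm; flat blue pocket floor at z = 8 mm, 2.5 mm play each side; 12 mm walls flared to 9 mm play, cut away over the middle 50 mm of the long sides for fingers. Origin: on the underside, below the two brass pins at the foot end; pocket middle at x = +36 mm. x from pins to head end, z up. Device home: origin 8 mm above this, x axes agree.
- hb_meter_dock: haemoglobin meter's cradle: fixed, dark grey, 114 x 72 mm; flat red pocket floor at z = 8 mm, 2.5 mm play each side; 12 mm walls flared to 9 mm play, cut away over the middle 50 mm of the long sides for fingers. Origin: on the underside, below the two brass pins at the foot end; pocket middle at x = +30 mm. x from pins to head end, z up. Device home: origin 8 mm above this, x axes agree.
- coag_meter_dock: coagulation meter's cradle: fixed, dark grey, 100 x 78 mm; flat green pocket floor at z = 8 mm, 2.5 mm play each side; 12 mm walls flared to 9 mm play, cut away over the middle 44 mm of the long sides for fingers. Origin: on the underside, below the two brass pins at the foot end; pocket middle at x = +23 mm. x from pins to head end, z up. Device home: origin 8 mm above this, x axes agree.
- oximeter_dock: pulse oximeter's cradle: fixed, dark grey, 88 x 64 mm; flat purple pocket floor at z = 8 mm, 2.5 mm play each side; 12 mm walls flared to 9 mm play, cut away over the middle 40 mm of the long sides for fingers. Origin: on the underside, below the two brass pins at the foot end; pocket middle at x = +17 mm. x from pins to head end, z up. Device home: origin 8 mm above this, x axes agree.

How it is judged (in metres and radians):
At the end, for the whole second after the job is handed in: Every device lies in its own cradle at rest: its contacts within 8 mm of the cradle's pins seen from above, long axes within 0.15 rad, level within 0.08 rad, its underside 5.5 to 11 mm above the cradle's underside (the pocket floor is at 8 mm), slower than 20 mm/s (horizontal distance between data_terminal and data_terminal_dock below 0.008 m and z of data_terminal in the frame of data_terminal_dock between 0.0055 and 0.011 m and angle between the x axis of data_terminal and the x axis of data_terminal_dock, either way round below 0.15 rad and angle between each of data_terminal, glucose_meter, hb_meter, coag_meter, oximeter's own z axis and vertical below 0.08 rad and linear speed of each of data_terminal, glucose_meter, hb_meter, coag_meter, oximeter below 0.02 m/s and horizontal distance between glucose_meter and glucose_meter_dock below 0.008 m and z of glucose_meter in the frame of glucose_meter_dock between 0.0055 and 0.011 m and angle between the x axis of glucose_meter and the x axis of glucose_meter_dock, either way round below 0.15 rad and horizontal distance between hb_meter and hb_meter_dock below 0.008 m and z of hb_meter in the frame of hb_meter_dock between 0.0055 and 0.011 m and angle between the x axis of hb_meter and the x axis of hb_meter_dock, either way round below 0.15 rad and horizontal distance between coag_meter and coag_meter_dock below 0.008 m and z of coag_meter in the frame of coag_meter_dock between 0.0055 and 0.011 m and angle between the x axis of coag_meter and the x axis of coag_meter_dock, either way round below 0.15 rad and horizontal distance between oximeter and oximeter_dock below 0.008 m and z of oximeter in the frame of oximeter_dock between 0.0055 and 0.011 m and angle between the x axis of oximeter and the x axis of oximeter_dock, either way round below 0.15 rad); the robot touches nothing.
It fails at once if the data terminal is tipped by more than 0.6 rad (angle between data_terminal's own z axis and vertical above 0.6 rad).
It fails at once if the glucose meter is tipped by more than 0.6 rad (angle between glucose_meter's own z axis and vertical above 0.6 rad).
It fails at once if the hb meter is tipped by more than 0.6 rad (angle between hb_meter's own z axis and vertical above 0.6 rad).
It fails at once if the coag meter is tipped by more than 0.6 rad (angle between coag_meter's own z axis and vertical above 0.6 rad).
It fails at once if the oximeter is tipped by more than 0.6 rad (angle between oximeter's own z axis and vertical above 0.6 rad).
It also fails if it takes over 144 s, if anything falls off the work surface, if the arm or the gripper's body presses on something with over 40 N, if the wrist force passes 120 N, or if a joint passes its speed limit or range.

## Working session

There is one attempt and no reset: what is moved stays moved. The work goes in short steps, Python scripts to look and compute and a tool call to move; the robot and the scene stay as the last step left them, time stands still between calls to the robot, and variables do not carry over. Pictures are saved under pics/ and viewed, at most 14 in all, crops included, and the job is handed in when it is done.

Besides the shell and the picture viewer there is one more tool, called after "Request:" as name(argument=value, ...), one argument or row to a line, values as JSON. servo_tool: Moves the arm, as the interface text tells. Its arguments: {"type":"object","properties":{"targets":{"type":"array","items":{"type":"array","items":{"type":"number"}}}},"required":["targets"]}

```bash
mkdir -p pics; ls; cat > h.py <<'E'
import numpy as np, cv2
from station import r
def save(name,fn):
    c=r.capture(name); cv2.imwrite(fn,c["pixels"][:,:,::-1]); 
    np.savez(fn+".npz",**c); return c
def load(fn): return dict(np.load(fn+".npz"))
def world(c,uv,z):
    K=np.array([[c["fx"],0,c["cx"]],[0,c["fy"],c["cy"]],[0,0,1]],float)
    p=cv2.undistortPoints(np.array(uv,float).reshape(-1,1,2),K,np.array(c["dist_coeffs"],float)).reshape(-1,2)
    T=np.array(c["world_from_camera"]); d=np.c_[p,np.ones(len(p))]@T[:3,:3].T
    return T[:3,3]+d*((np.broadcast_to(z,len(p))-T[2,3])/d[:,2])[:,None]
def proj(c,X):
    K=np.array([[c["fx"],0,c["cx"]],[0,c["fy"],c["cy"]],[0,0,1]],float)
    T=np.linalg.inv(c["world_from_camera"])
    return cv2.projectPoints(np.array(X,float).reshape(-1,1,3),cv2.Rodrigues(T[:3,:3])[0],T[:3,3],K,np.array(c["dist_coeffs"],float))[0].reshape(-1,2)
E
python3 - <<'E'
from h import *
for n in ("top","side","wrist"):
    c=save(n,f"pics/{n}0.png"); print(n,np.round(c["world_from_camera"],3).tolist(),c["fx"])
    im=cv2.imread(f"pics/{n}0.png"); cv2.imwrite(f"pics/{n}0b.png",cv2.resize(im,(800,600),interpolation=cv2.INTER_CUBIC))
s=r.sense(); print(s["time_s"],s["ee_rot"],s["tcp_pos"])
E
```

```text
pics
top [[0.017, -0.995, 0.1, 0.405], [-1.0, -0.018, -0.002, -0.025], [0.004, -0.1, -0.995, 1.066], [0.0, 0.0, 0.0, 1.0]] 349.33150890986116
side [[0.944, -0.239, 0.227, 0.236], [-0.329, -0.668, 0.668, -0.796], [-0.008, -0.705, -0.709, 0.891], [0.0, 0.0, 0.0, 1.0]] 358.5157229485729
wrist [[-0.296, -0.915, -0.275, 0.261], [-0.955, 0.285, 0.082, 0.574], [0.003, 0.287, -0.958, 0.384], [0.0, 0.0, 0.0, 1.0]] 317.4203890441393
0.15 [[ 9.55061868e-01 -2.96406223e-01 -4.22899941e-04]
 [-2.96406518e-01 -9.55060585e-01 -1.56675910e-03]
 [ 6.05020823e-05  1.62170218e-03 -9.99998683e-01]] [0.18502827 0.59655082 0.23874   ]
```

View pics/top0b.png

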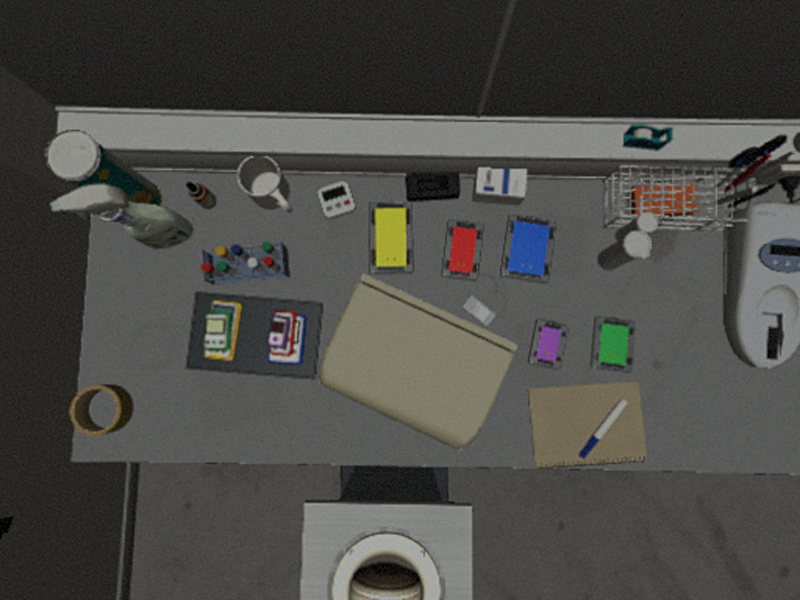

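View pics/side0b.png

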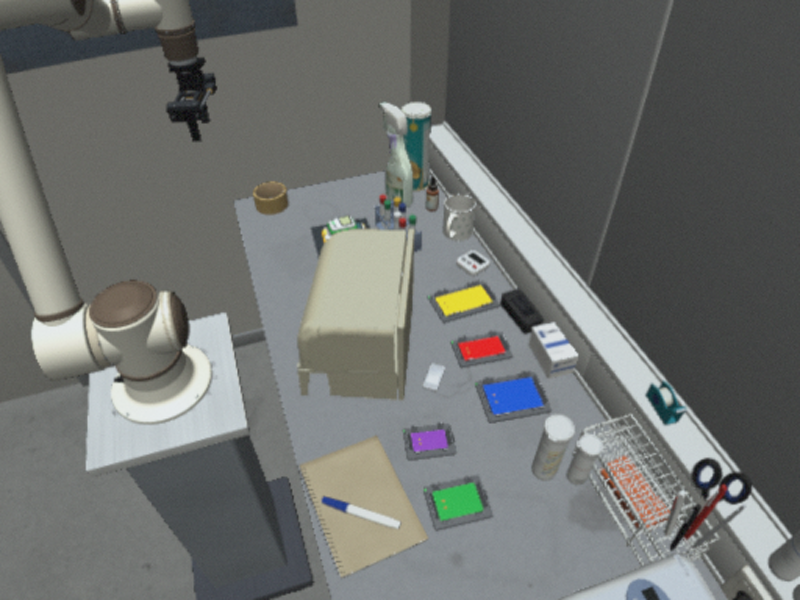

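The top view shows two piles on the mat: yellow and coag at about (222,330), and blue, red and purple at about (288,335). The five docks lie to the right of the dispenser. I'll enlarge the piles and docks next.

```bash
python3 - <<'E'
import cv2,numpy as np
a=cv2.imread("pics/top0.png"); 
a1=cv2.resize(a[180:250,115:210],None,fx=8,fy=8,interpolation=cv2.INTER_CUBIC)
cv2.imwrite("pics/tA.png",cv2.convertScaleAbs(a1,alpha=1.5))
a2=cv2.resize(a[120:245,230:415],None,fx=4.3,fy=4.3,interpolation=cv2.INTER_CUBIC)
cv2.imwrite("pics/tB.png",cv2.convertScaleAbs(a2,alpha=1.5))
E
```

```text
(no output)
```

View pics/tA.png

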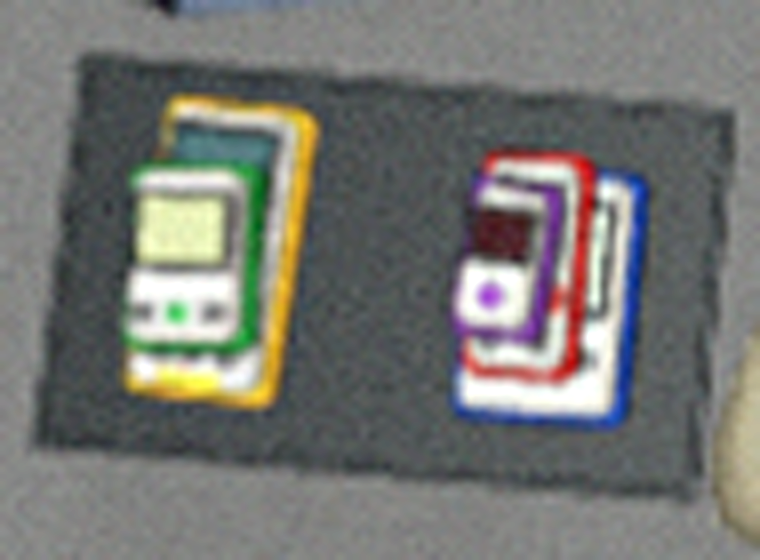

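View pics/tB.png

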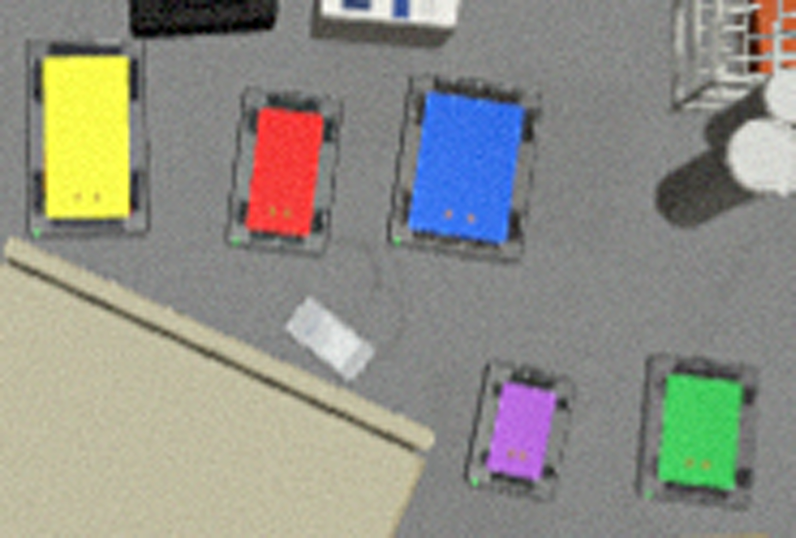

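View pics/wrist0b.png

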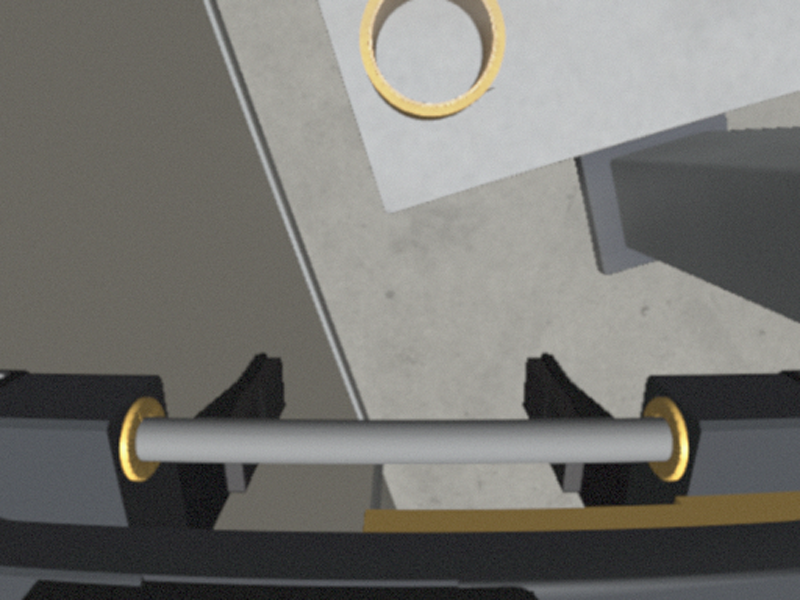

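The crops show every device with its keys toward the robot (image bottom), and every dock's pins are at its bottom end too. That means only small turns are needed. Next I'll measure the docks, rough pile poses and the dispenser.

```bash
python3 - <<'E'
from h import *
c=load("pics/top0.png"); a=c["pixels"].astype(int); hsv=cv2.cvtColor(c["pixels"],cv2.COLOR_RGB2HSV)
D=dict(yellow=(22,38,(340,130),112),red=(0,6,0,84),blue=(105,120,0,96),purple=(130,150,0,58),green=(55,72,0,70))
box=dict(yellow=(236,264,125,175),red=(280,312,138,182),blue=(320,358,135,182),purple=(335,368,200,238),green=(375,412,198,240))
for k,(x0,x1,y0,y1) in box.items():
    lo,hi=D[k][:2]; s=hsv[y0:y1,x0:x1]
    m=((s[...,0]>=lo)&(s[...,0]<=hi)&(s[...,1]>120)&(s[...,2]>60)).astype(np.uint8)
    v,u=np.nonzero(m); W=world(c,np.c_[u+x0,v+y0],.008)[:,:2]*1000
    (ct,sz,an)=cv2.minAreaRect(W.astype(np.float32)); 
    C=np.cov(W.T); w,V=np.linalg.eigh(C); ax=V[:,1]*np.sign(V[0,1])
    print(k,len(u),"mean",W.mean(0).round(1),"rect",np.round(ct,1),np.round(sz,1),round(an,1),"yaw",round(np.degrees(np.arctan2(ax[1],ax[0])),1),"len",np.sqrt(12*w).round(1))
f=lambda P,z,s=8,o=(115,180):world(c,(np.array(P)+.5)/s-.5+np.array(o),z).round(4)[:,:2].tolist()
print("coag top",f([(133,168),(243,170),(238,338),(128,335)],.05))
print("yel top",f([(168,100),(318,112),(268,408),(126,390)],.024))
print("ox top",f([(478,178),(562,185),(530,340),(456,330)],.076))
print("hb top",f([(488,155),(592,160),(570,380),(464,370)],.048))
print("glu top",f([(455,418),(625,425),(645,178)],.024))
g=lambda P,z:world(c,(np.array(P)+.5)*.64-.5,z).round(3)[:,:2].tolist()
print("disp top",g([(364,277),(516,348),(462,446),(321,380)],.21))
print("bottle",g([(637,243),(648,222)],.12), "box",g([(475,200),(526,202)],.05))
E
```

```text
yellow 754 mean [660.8   5.7] rect [660.8   5.8] [116.2  58.9] 1.0 yaw 1.4 len [ 61.2 118.6]
red 410 mean [ 637.8 -137.3] rect [ 637.7 -136.9] [46.8 90.5] 83.7 yaw -6.6 len [46.3 89.5]
blue 749 mean [ 643.5 -267.1] rect [ 643.3 -267.3] [ 71.7 102.7] 81.7 yaw -8.2 len [ 70.6 102.9]
purple 219 mean [ 456.5 -304.9] rect [ 455.6 -303.9] [36.6 61.3] 78.8 yaw -10.3 len [36. 61.]
green 432 mean [ 457.9 -430. ] rect [ 457.8 -430.1] [52.2 76.8] 82.7 yaw -7.2 len [52.2 77. ]
coag top [[0.4983, 0.3454], [0.4983, 0.3057], [0.4373, 0.3044], [0.4377, 0.3439]]
yel top [[0.5264, 0.3433], [0.5229, 0.2874], [0.4124, 0.3005], [0.4182, 0.3529]]
ox top [[0.4945, 0.2142], [0.4925, 0.1844], [0.4374, 0.1935], [0.4405, 0.2197]]
hb top [[0.5055, 0.2177], [0.5044, 0.1797], [0.4241, 0.1847], [0.4271, 0.2231]]
glu top [[0.4099, 0.2315], [0.4083, 0.1686], [0.5003, 0.1646]]
disp top [[0.546, 0.04], [0.438, -0.201], [0.286, -0.117], [0.383, 0.103]]
bottle [[0.63, -0.432], [0.668, -0.452]] box [[0.725, -0.156], [0.723, -0.253]]
```

Request:
servo_tool(
  targets=[
    [0.8, -1, 0.2, 0.06, 87],
    [1.6, -2, 0.4, 0.12, 87],
    [2.4, -3, 0.6, 0.18, 87],
    [3.3, -4, 0.7, 0.25, 87],
    [4.1, -5, 0.7, 0.25, 87],
  ],
)

```text
time_s: 0.57
tcp_pos: [0.3092, 0.4457, 0.2612]
ee_rot: [[0.999, -0.048, 0.001], [-0.048, -0.999, 0.001], [0.001, -0.001, -1.0]]
wrist_force: [0.3, 0.6, 0.0]
gripper_width: 0.996
gripper_force: 0.0
```

Request:
servo_tool(
  targets=[
    [0.9, -1.1, 0, 0, 87],
    [1.8, -2.2, 0, 0, 87],
    [2.7, -3.3, 0, 0, 87],
    [3.6, -4.4, 0, 0, 87],
    [4.3, -5.2, 0, 0, 87],
  ],
)

```text
time_s: 0.98
tcp_pos: [0.4379, 0.2886, 0.2605]
ee_rot: [[0.999, -0.051, -0.0], [-0.051, -0.999, -0.0], [-0.0, 0.0, -1.0]]
wrist_force: [0.6, 0.8, 0.1]
gripper_width: 0.997
gripper_force: 0.0
```

Request:
servo_tool(
  targets=[
    [0.4, -0.4, 0, 0, 87],
    [0.8, -0.8, 0, 0, 87],
    [0.8, -0.8, 0, 0, 87],
    [0.8, -0.8, 0, 0, 87],
    [0.8, -0.8, 0, 0, 87],
  ],
)

```text
time_s: 1.4
tcp_pos: [0.4608, 0.2671, 0.2603]
ee_rot: [[0.999, -0.051, -0.001], [-0.051, -0.999, -0.0], [-0.0, 0.0, -1.0]]
wrist_force: [-1.2, 0.5, -0.3]
gripper_width: 0.998
gripper_force: 0.0
```

```bash
python3 - <<'E'
from h import *
c=save("wrist","pics/w1.png"); cv2.imwrite("pics/w1b.png",cv2.resize(c["pixels"][:,:,::-1],(800,600),interpolation=cv2.INTER_CUBIC))
print(np.round(c["world_from_camera"],3).tolist())
E
```

```text
[[-0.051, -0.956, -0.288, 0.54], [-0.999, 0.049, 0.013, 0.264], [0.001, 0.288, -0.958, 0.405], [0.0, 0.0, 0.0, 1.0]]
```

View pics/w1b.png

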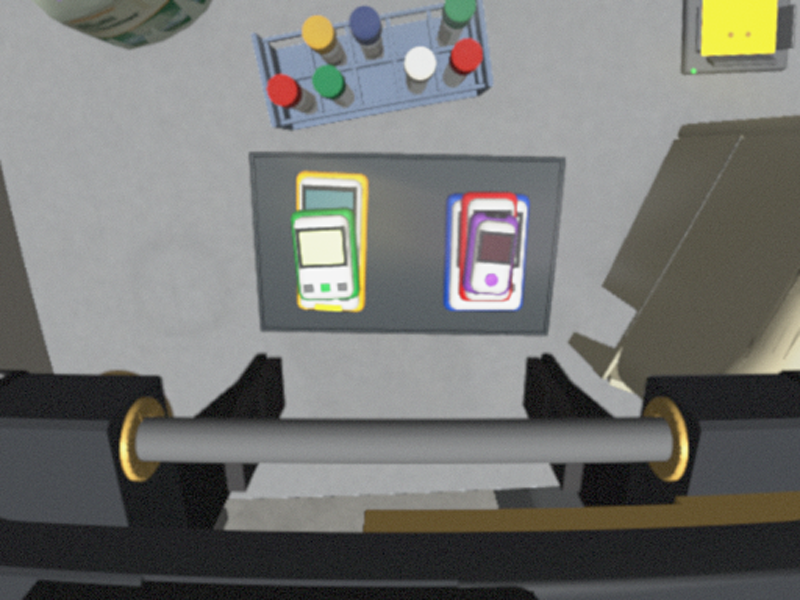

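The wrist view shows both piles clearly: coag on the terminal at about (330,255), and the oximeter on hb on glucose at about (490,250). I'll zoom in to read off the corners.

```bash
python3 - <<'E'
from h import *
a=load("pics/w1.png")["pixels"][:,:,::-1]
cv2.imwrite("pics/w1z.png",cv2.resize(a[100:208,180:350],None,fx=4.7,fy=4.7,interpolation=cv2.INTER_CUBIC)); print(a[100:208,180:350].shape)
E
```

```text
(108, 170, 3)
```

View pics/w1z.png

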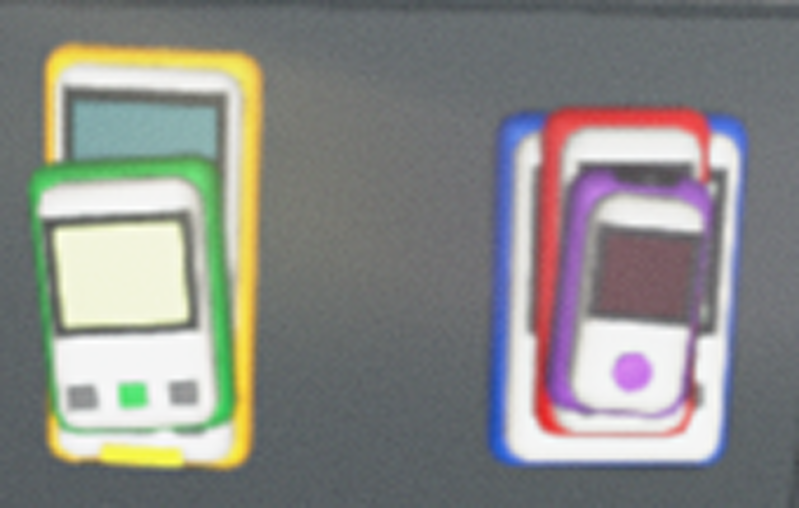

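```bash
cat >> h.py <<'E'
def quad(c,P,z,s,o):
    "TL,TR,BR,BL crop pixels -> centre, yaw, length, width (mm)"
    W=world(c,(np.array(P)+.5)/s-.5+np.array(o),z)[:,:2]*1000
    h=(W[0]+W[1])/2; f=(W[2]+W[3])/2; d=h-f; w=(W[0]+W[3]-W[1]-W[2])/2
    print("centre",W.mean(0).round(1),"yaw",np.degrees(np.arctan2(d[1],d[0])).round(1),"yaw_w",np.degrees(np.arctan2(-w[0],w[1])).round(1),"LxW",np.hypot(*d).round(1),np.hypot(*w).round(1))
E
python3 - <<'E'
from h import *
c=load("pics/w1.png"); a=(4.7,(180,100))
quad(c,[(40,190),(200,182),(215,422),(58,430)],.05,*a)
quad(c,[(600,193),(712,203),(690,412),(573,402)],.076,*a)
print("outlines:")
quad(c,[(48,47),(262,55),(247,466),(50,460)],.02,*a)
quad(c,[(545,112),(710,112),(690,436),(537,430)],.044,*a)
quad(c,[(500,115),(745,122),(722,464),(490,460)],.02,*a)
E
```

```text
centre [468.8 325.3] yaw -1.6 yaw_w -0.1 LxW 59.5 38.8
centre [469.  204.7] yaw -6.6 yaw_w -7.8 LxW 48.1 26.2
outlines:
centre [474.1 323.4] yaw -6.1 yaw_w -5.0 LxW 109.1 53.8
centre [469.3 204.7] yaw -2.7 yaw_w -3.9 LxW 80.0 39.3
centre [459.7 202.4] yaw -3.0 yaw_w -4.1 LxW 91.9 63.1
```

Request:
servo_tool(
  targets=[
    [0.27, 0.95, -0.5, 0.05, 87],
    [0.27, 1.93, -1.4, 0.05, 87],
    [0.27, 1.93, -2.7, 0.05, 87],
    [0.27, 1.93, -4, 0.05, 87],
    [0.27, 1.93, -5.2, 0.05, 87],
  ],
)

```text
time_s: 1.87
tcp_pos: [0.468, 0.3261, 0.1028]
ee_rot: [[1.0, 0.002, -0.0], [0.002, -1.0, 0.0], [-0.0, -0.0, -1.0]]
wrist_force: [0.9, -0.1, 0.1]
gripper_width: 1.005
gripper_force: 0.0
```

Request:
servo_tool(
  targets=[
    [0, 0, -0.5, 0, 87],
    [0, 0, -1, 0, 87],
    [0, 0, -1.5, 0, 87],
    [0, 0, -1.5, 0, 87],
    [0, 0, -1.5, 0, 87],
  ],
)

```text
time_s: 2.28
tcp_pos: [0.4685, 0.3253, 0.0591]
ee_rot: [[1.0, 0.001, -0.001], [0.001, -1.0, -0.001], [-0.001, 0.001, -1.0]]
wrist_force: [-0.1, 0.1, -0.0]
gripper_width: 0.996
gripper_force: 0.0
```

Request:
servo_tool(
  targets=[
    [0, 0, -0.25, 0, 87],
    [0, 0, -0.49, 0, 87],
    [0, 0, -0.49, 0, 75],
    [0, 0, -0.49, 0, 65],
    [0, 0, -0.49, 0, 55],
  ],
)

```text
time_s: 2.7
tcp_pos: [0.4694, 0.325, 0.0452]
ee_rot: [[1.0, -0.001, 0.0], [-0.001, -1.0, 0.0], [0.0, -0.0, -1.0]]
wrist_force: [0.5, -0.0, 0.4]
gripper_width: 0.852
gripper_force: 0.0
```

Request:
servo_tool(
  targets=[
    [0, 0, 0, 0, 38],
    [0, 0, 0, 0, 38],
    [0, 0, 0, 0, 38],
    [0, 0, 0, 0, 38],
    [0, 0, 0, 0, 38],
  ],
)

```text
time_s: 3.12
tcp_pos: [0.4694, 0.3249, 0.045]
ee_rot: [[1.0, -0.001, 0.0], [-0.001, -1.0, 0.0], [0.0, -0.0, -1.0]]
wrist_force: [0.1, 0.6, 2.0]
gripper_width: 0.55
gripper_force: 30.0
```

Request:
servo_tool(
  targets=[
    [0, 0, 0.3, 0, 38],
    [0, 0, 0.8, 0, 38],
    [0, 0, 1.6, 0, 38],
    [0, 0, 2.6, 0, 38],
    [0, 0, 3.6, 0, 38],
  ],
)

```text
time_s: 3.53
tcp_pos: [0.4688, 0.3242, 0.1539]
ee_rot: [[1.0, -0.001, -0.001], [-0.001, -1.0, -0.001], [-0.001, 0.001, -1.0]]
wrist_force: [0.3, 0.2, -0.7]
gripper_width: 0.55
gripper_force: 30.0
```

Request:
servo_tool(
  targets=[
    [0, 0, 1.1, 0, 38],
    [0, 0, 2.2, 0, 38],
    [0, 0, 3.3, 0, 38],
    [0, 0, 4.2, 0, 38],
    [0, 0, 4.7, 0, 38],
  ],
)

```text
time_s: 3.95
tcp_pos: [0.4699, 0.3252, 0.2988]
ee_rot: [[1.0, -0.001, 0.005], [-0.001, -1.0, 0.004], [0.005, -0.004, -1.0]]
wrist_force: [-0.3, 0.2, -1.3]
gripper_width: 0.551
gripper_force: 30.0
```

Request:
servo_tool(
  targets=[
    [0, -0.7, 0, -0.03, 38],
    [0, -1.9, 0, -0.06, 38],
    [0, -3.2, 0, -0.1, 38],
    [0, -4.5, 0, -0.13, 38],
    [0, -5.8, 0, -0.13, 38],
  ],
)

```text
time_s: 4.37
tcp_pos: [0.4684, 0.1491, 0.2942]
ee_rot: [[0.991, -0.131, -0.0], [-0.131, -0.991, 0.0], [-0.0, -0.0, -1.0]]
wrist_force: [0.4, -0.5, -1.4]
gripper_width: 0.549
gripper_force: 30.0
```

Request:
servo_tool(
  targets=[
    [0, -1.3, 0, 0, 38],
    [0, -2.6, 0, 0, 38],
    [0, -3.9, 0, 0, 38],
    [0, -5.2, 0, 0, 38],
    [0, -6.5, 0, 0, 38],
  ],
)

```text
time_s: 4.78
tcp_pos: [0.4683, -0.046, 0.2945]
ee_rot: [[0.992, -0.13, 0.001], [-0.13, -0.992, 0.0], [0.001, -0.0, -1.0]]
wrist_force: [0.7, 0.8, -1.6]
gripper_width: 0.548
gripper_force: 30.0
```

Request:
servo_tool(
  targets=[
    [0, -1.3, 0, 0, 38],
    [0, -2.6, 0, 0, 38],
    [0, -3.9, 0, 0, 38],
    [0, -5, 0, 0, 38],
    [0, -6, 0, 0, 38],
  ],
)

```text
time_s: 5.2
tcp_pos: [0.4683, -0.2262, 0.2943]
ee_rot: [[0.991, -0.132, 0.0], [-0.132, -0.991, 0.0], [0.0, -0.0, -1.0]]
wrist_force: [0.7, -0.1, -0.6]
gripper_width: 0.549
gripper_force: 30.0
```

Request:
servo_tool(
  targets=[
    [-0.1, -1.3, 0, 0, 38],
    [-0.2, -2.6, 0, 0, 38],
    [-0.3, -3.9, 0, 0, 38],
    [-0.34, -5.2, 0, 0, 38],
    [-0.34, -6.4, 0, 0, 38],
  ],
)

```text
time_s: 5.62
tcp_pos: [0.458, -0.4181, 0.2943]
ee_rot: [[0.991, -0.131, -0.0], [-0.131, -0.991, 0.0], [-0.0, -0.0, -1.0]]
wrist_force: [0.5, 0.2, -0.0]
gripper_width: 0.551
gripper_force: 30.0
```

Request:
servo_tool(
  targets=[
    [0, -0.3, -0.5, 0, 38],
    [0, -0.4, -1.5, 0, 38],
    [0, -0.4, -2.5, 0, 38],
    [0, -0.4, -2.8, 0, 38],
    [0, -0.4, -2.8, 0, 38],
  ],
)

```text
time_s: 6.03
tcp_pos: [0.4573, -0.4272, 0.2069]
ee_rot: [[0.991, -0.131, -0.006], [-0.131, -0.991, 0.004], [-0.007, -0.003, -1.0]]
wrist_force: [-0.5, -0.5, -0.7]
gripper_width: 0.549
gripper_force: 30.0
```

```bash
python3 - <<'E'
from h import *
c=save("wrist","pics/w2.png"); cv2.imwrite("pics/w2b.png",cv2.resize(c["pixels"][:,:,::-1],(800,600),interpolation=cv2.INTER_CUBIC))
E
```

```text
(no output)
```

View pics/w2b.png

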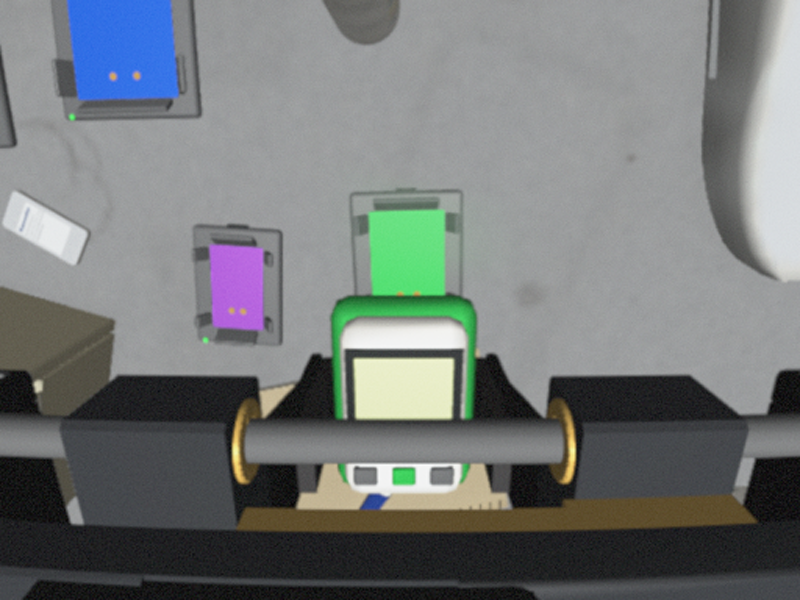

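```bash
python3 - <<'E'
from h import *
c=load("pics/w2.png"); a=(1.5625,(0,0))
print("disp z0",world(c,np.array([(113,320)])/1.5625,0.0).round(4).tolist(),"top",world(c,np.array([(38,385)])/1.5625,[.21]).round(4).tolist())
quad(c,[(342,320),(466,320),(467,492),(347,492)],.212,*a)
quad(c,[(210,246),(263,246),(265,329),(211,330)],.008,*a)
print("green floor head edge mid & pins",world(c,np.array([(407,210),(409,294)])/1.5625,.008).round(4).tolist())
print("purple pins",world(c,np.array([(237,311)])/1.5625,.008).round(4).tolist())
E
```

```text
disp z0 [[0.4437, -0.1988, 0.0]] top [[0.4808, -0.3081, 0.21]]
centre [ 458.  -427.6] yaw -6.6 yaw_w -7.5 LxW 61.7 38.8
centre [ 457.3 -304.6] yaw -12.1 yaw_w -7.0 LxW 63.1 39.6
green floor head edge mid & pins [[0.4968, -0.4342, 0.008], [0.4369, -0.4279, 0.008]]
purple pins [[0.4405, -0.3008, 0.008]]
```

The held coag is centred at (458,−428) and its dock is at about (459,−430). That is a small shift, so I'll lower it.

Request:
servo_tool(
  targets=[
    [0.04, -0.08, -1.1, 0, 38],
    [0.04, -0.08, -2.3, 0, 38],
    [0.04, -0.08, -3.5, 0, 38],
    [0.04, -0.08, -4.4, 0, 38],
    [0.04, -0.08, -4.8, 0, 38],
  ],
)

```text
time_s: 6.5
tcp_pos: [0.46, -0.4299, 0.0644]
ee_rot: [[0.992, -0.13, -0.002], [-0.13, -0.992, 0.001], [-0.002, -0.001, -1.0]]
wrist_force: [-0.8, 0.1, -0.9]
gripper_width: 0.55
gripper_force: 30.0
```

Request:
servo_tool(
  targets=[
    [0, 0, -0.2, 0, 38],
    [0, 0, -0.45, 0, 38],
    [0, 0, -0.7, 0, 38],
    [0, 0, -0.95, 0, 38],
    [0, 0, -1, 0, 38],
  ],
)

```text
time_s: 6.92
tcp_pos: [0.4603, -0.4305, 0.0357]
ee_rot: [[0.991, -0.131, 0.0], [-0.131, -0.991, 0.0], [0.0, -0.0, -1.0]]
wrist_force: [-0.5, 0.1, -1.0]
gripper_width: 0.55
gripper_force: 30.0
```

Request:
servo_tool(
  targets=[
    [0, 0, -0.1, 0, 38],
    [0, 0, -0.2, 0, 38],
    [0, 0, -0.2, 0, 38],
    [0, 0, -0.2, 0, 55],
    [0, 0, -0.2, 0, 65],
  ],
)

```text
time_s: 7.33
tcp_pos: [0.4606, -0.4309, 0.0304]
ee_rot: [[0.991, -0.13, 0.001], [-0.13, -0.991, -0.001], [0.001, 0.001, -1.0]]
wrist_force: [-0.1, 0.5, 0.5]
gripper_width: 0.629
gripper_force: 0.0
```

Request:
servo_tool(
  targets=[
    [0, 0, 0, 0, 80],
    [0, 0, 0, 0, 80],
    [0, 0, 0.8, 0, 80],
    [0, 0, 1.9, 0, 80],
    [0, 0, 3, 0, 80],
  ],
)

```text
time_s: 7.75
tcp_pos: [0.4596, -0.4302, 0.1201]
ee_rot: [[0.991, -0.13, -0.002], [-0.13, -0.991, 0.001], [-0.002, -0.001, -1.0]]
wrist_force: [0.6, -0.2, 1.3]
gripper_width: 0.902
gripper_force: 0.0
```

Request:
servo_tool(
  targets=[
    [0, 0, 1, 0, 80],
    [0, 0, 2.2, 0, 80],
    [0, 0, 3.3, 0, 80],
    [0, 0.6, 4.3, 0, 80],
    [0, 1.6, 5, 0, 80],
  ],
)

```text
time_s: 8.17
tcp_pos: [0.4608, -0.3843, 0.2732]
ee_rot: [[0.991, -0.133, 0.004], [-0.133, -0.991, -0.003], [0.004, 0.003, -1.0]]
wrist_force: [0.6, 0.0, 0.5]
gripper_width: 0.92
gripper_force: 0.0
```

```bash
python3 - <<'E'
from h import *
c=save("wrist","pics/w3.png"); cv2.imwrite("pics/w3b.png",cv2.resize(c["pixels"][90:290,130:400,::-1],None,fx=2.9,fy=2.9,interpolation=cv2.INTER_CUBIC))
E
```

```text
(no output)
```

View pics/w3b.png

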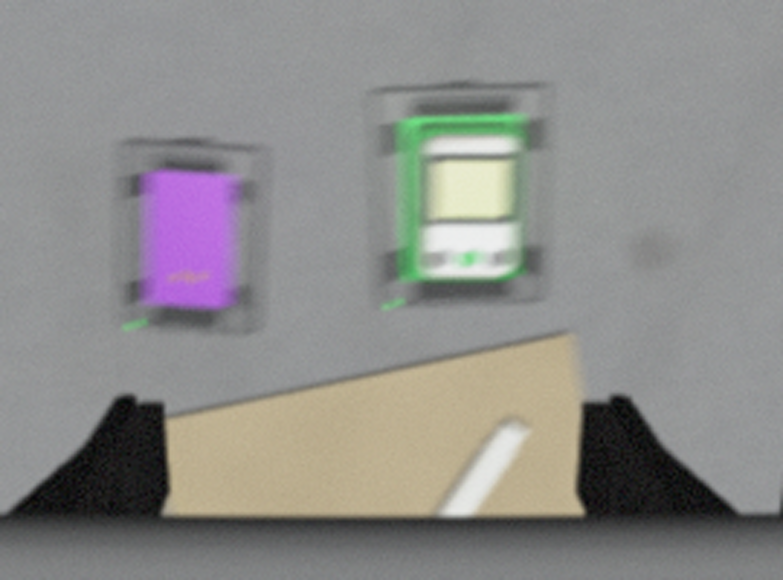

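Coag is seated in its dock. Next is the oximeter.

Request:
servo_tool(
  targets=[
    [0.1, 1.2, 0.5, 0, 80],
    [0.2, 2.4, 0.6, 0, 80],
    [0.3, 3.8, 0.6, 0, 80],
    [0.4, 5.1, 0.6, 0, 80],
    [0.5, 6.4, 0.6, 0, 80],
  ],
)

```text
time_s: 8.63
tcp_pos: [0.4748, -0.1888, 0.2881]
ee_rot: [[0.991, -0.131, 0.001], [-0.131, -0.991, 0.0], [0.001, -0.0, -1.0]]
wrist_force: [0.9, 1.4, -0.4]
gripper_width: 0.922
gripper_force: 0.0
```

Request:
servo_tool(
  targets=[
    [0, 1.3, 0, 0, 80],
    [0, 2.6, 0, 0, 80],
    [0, 3.9, 0, 0, 80],
    [0, 5.2, 0, 0, 80],
    [0, 6.5, 0, 0, 80],
  ],
)

```text
time_s: 9.05
tcp_pos: [0.4747, 0.0062, 0.2882]
ee_rot: [[0.991, -0.13, 0.001], [-0.13, -0.991, 0.0], [0.001, -0.0, -1.0]]
wrist_force: [0.8, 0.0, -0.0]
gripper_width: 0.919
gripper_force: 0.0
```

Request:
servo_tool(
  targets=[
    [0, 1.3, 0, 0, 70],
    [0, 2.6, 0, 0, 70],
    [0, 3.9, 0, 0, 70],
    [0, 5.2, 0, 0, 65],
    [0, 6.5, 0, 0, 65],
  ],
)

```text
time_s: 9.47
tcp_pos: [0.4746, 0.2013, 0.2881]
ee_rot: [[0.992, -0.13, 0.001], [-0.13, -0.992, 0.001], [0.0, -0.001, -1.0]]
wrist_force: [1.4, -0.1, 0.5]
gripper_width: 0.762
gripper_force: 0.0
```

Request:
servo_tool(
  targets=[
    [0, 0, -1, 0, 65],
    [0, 0, -2.2, 0, 65],
    [0, 0, -3.4, 0, 60],
    [0, 0, -4.6, 0, 60],
    [0, 0, -5.4, 0, 60],
  ],
)

```text
time_s: 9.88
tcp_pos: [0.4735, 0.1985, 0.1228]
ee_rot: [[0.991, -0.131, -0.003], [-0.131, -0.991, -0.002], [-0.003, 0.002, -1.0]]
wrist_force: [0.0, 1.1, -0.4]
gripper_width: 0.694
gripper_force: 0.0
```

Request:
servo_tool(
  targets=[
    [0, 0, -0.6, 0, 60],
    [0, 0, -1.2, 0, 60],
    [0, 0, -1.6, 0, 60],
    [0, 0, -1.6, 0, 60],
    [0, 0, -1.6, 0, 60],
  ],
)

```text
time_s: 10.3
tcp_pos: [0.4751, 0.1992, 0.0776]
ee_rot: [[0.992, -0.13, -0.001], [-0.13, -0.992, -0.001], [-0.001, 0.001, -1.0]]
wrist_force: [0.7, 0.2, 0.7]
gripper_width: 0.688
gripper_force: 0.0
```

Request:
servo_tool(
  targets=[
    [0.02, 0.15, 0, 0, 60],
    [0.02, 0.15, -0.15, 0, 60],
    [0.02, 0.15, -0.29, 0, 60],
    [0.02, 0.15, -0.29, 0, 60],
    [0.02, 0.15, -0.29, 0, 50],
  ],
)

```text
time_s: 10.72
tcp_pos: [0.4757, 0.2039, 0.0691]
ee_rot: [[0.991, -0.13, -0.0], [-0.13, -0.991, -0.0], [-0.0, 0.0, -1.0]]
wrist_force: [0.2, -0.5, 0.2]
gripper_width: 0.662
gripper_force: 0.0
```

Request:
servo_tool(
  targets=[
    [0, 0, 0, 0, 42],
    [0, 0, 0, 0, 38],
    [0, 0, 0, 0, 26],
    [0, 0, 0, 0, 26],
    [0, 0, 0, 0, 26],
  ],
)

```text
time_s: 11.13
tcp_pos: [0.476, 0.2039, 0.0693]
ee_rot: [[0.991, -0.13, 0.0], [-0.13, -0.991, 0.0], [0.0, -0.0, -1.0]]
wrist_force: [0.4, 0.9, -0.6]
gripper_width: 0.388
gripper_force: 30.0
```

Request:
servo_tool(
  targets=[
    [0, 0, 0.2, 0, 26],
    [0, 0, 0.6, 0, 26],
    [0, 0, 1.5, 0, 26],
    [0, 0, 2.6, 0, 26],
    [0, 0, 3.8, 0, 26],
  ],
)

```text
time_s: 11.55
tcp_pos: [0.4749, 0.2032, 0.1836]
ee_rot: [[0.991, -0.131, -0.003], [-0.131, -0.991, -0.002], [-0.002, 0.002, -1.0]]
wrist_force: [1.7, 1.3, -0.9]
gripper_width: 0.388
gripper_force: 30.0
```

Request:
servo_tool(
  targets=[
    [0, 0, 1.1, 0, 26],
    [0, 0, 2.2, 0, 26],
    [0, 0, 3.2, 0, 26],
    [0, -0.5, 3.8, 0, 26],
    [0, -1.4, 3.8, 0, 26],
  ],
)

```text
time_s: 11.97
tcp_pos: [0.4778, 0.1638, 0.3024]
ee_rot: [[0.992, -0.127, 0.009], [-0.127, -0.992, 0.005], [0.008, -0.006, -1.0]]
wrist_force: [0.3, -0.8, -0.7]
gripper_width: 0.391
gripper_force: 30.0
```

Request:
servo_tool(
  targets=[
    [0, -1.3, 0, 0, 26],
    [0, -2.6, 0, 0, 26],
    [0, -3.9, 0, 0, 26],
    [0, -5.2, 0, 0, 26],
    [0, -6.5, 0, 0, 26],
  ],
)

```text
time_s: 12.38
tcp_pos: [0.475, -0.0348, 0.2976]
ee_rot: [[0.992, -0.13, 0.0], [-0.13, -0.992, 0.0], [0.0, -0.0, -1.0]]
wrist_force: [1.0, 0.0, -0.1]
gripper_width: 0.386
gripper_force: 30.0
```

Request:
servo_tool(
  targets=[
    [0, -1.3, 0, -0.02, 26],
    [-0.1, -2.6, 0, -0.04, 26],
    [-0.2, -3.9, 0, -0.06, 26],
    [-0.3, -5.2, 0, -0.07, 26],
    [-0.35, -6.5, 0, -0.07, 26],
  ],
)

```text
time_s: 12.8
tcp_pos: [0.4643, -0.2298, 0.2976]
ee_rot: [[0.98, -0.2, 0.0], [-0.2, -0.98, 0.0], [0.0, -0.0, -1.0]]
wrist_force: [1.5, 0.4, -0.3]
gripper_width: 0.393
gripper_force: 30.0
```

Request:
servo_tool(
  targets=[
    [0, -1.2, 0, 0, 26],
    [0, -2.2, 0, 0, 26],
    [0, -2.6, 0, 0, 26],
    [0, -2.6, 0, 0, 26],
    [0, -2.6, 0, 0, 26],
  ],
)

```text
time_s: 13.22
tcp_pos: [0.4649, -0.3061, 0.2968]
ee_rot: [[0.98, -0.201, -0.001], [-0.201, -0.98, 0.001], [-0.001, -0.001, -1.0]]
wrist_force: [0.2, 1.0, -0.8]
gripper_width: 0.39
gripper_force: 30.0
```

```bash
python3 - <<'E'
from h import *
c=save("wrist","pics/w4.png"); cv2.imwrite("pics/w4b.png",cv2.resize(c["pixels"][:,:,::-1],(800,600),interpolation=cv2.INTER_CUBIC))
E
```

```text
(no output)
```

View pics/w4b.png

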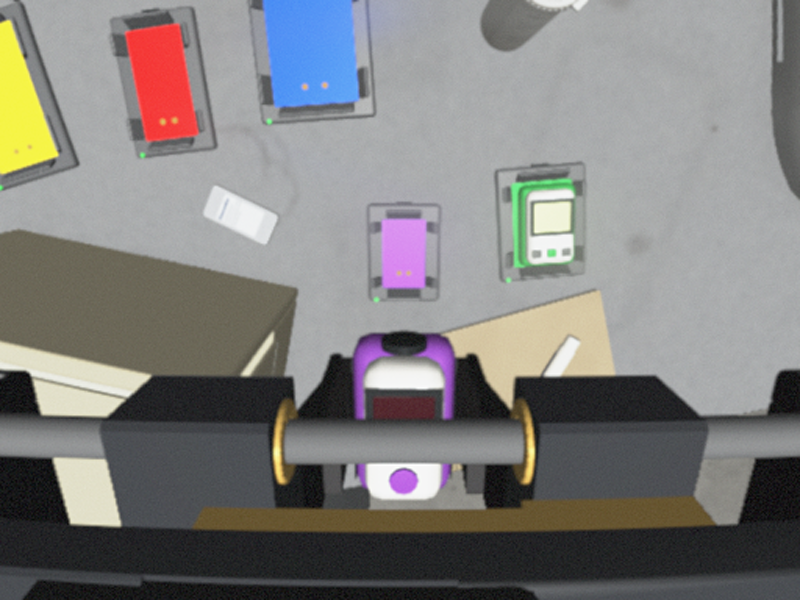

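```bash
python3 - <<'E'
from h import *
c=load("pics/w4.png"); a=(1.5625,(0,0))
print("disp z0",world(c,np.array([(297,290)])/1.5625,0.0).round(4).tolist())
quad(c,[(364,358),(444,358),(446,499),(363,499)],.304,*a)
quad(c,[(383,218),(425,218),(427,289),(381,289)],.008,*a)
quad(c,[(369,204),(440,205),(439,299),(369,300)],.01,*a)
print("pins->mid",world(c,np.array([(404,273)])/1.5625,.008).round(4).tolist())
print("green chk"); quad(c,[(496,170),(583,163),(585,273),(502,282)],.010,*a)
E
```

```text
disp z0 [[0.4424, -0.2006, 0.0]]
centre [ 459.5 -304.8] yaw -11.4 yaw_w -11.6 LxW 51.2 25.9
centre [ 457.3 -304.7] yaw -11.6 yaw_w -11.6 LxW 64.2 39.2
centre [ 458.5 -305.1] yaw -11.9 yaw_w -11.5 LxW 85.4 62.4
pins->mid [[0.4401, -0.3014, 0.008]]
green chk
centre [ 460.4 -428.4] yaw -5.3 yaw_w -5.8 LxW 97.8 75.1
```

Request:
servo_tool(
  targets=[
    [-0.04, -0.05, -1, 0, 26],
    [-0.04, -0.05, -2.2, 0, 26],
    [-0.04, -0.05, -3.4, 0, 26],
    [-0.04, -0.05, -4, 0, 26],
    [-0.04, -0.05, -4, 0, 26],
  ],
)

```text
time_s: 13.68
tcp_pos: [0.4615, -0.3047, 0.1728]
ee_rot: [[0.98, -0.198, -0.009], [-0.198, -0.98, 0.004], [-0.01, -0.003, -1.0]]
wrist_force: [-0.9, 1.1, -0.5]
gripper_width: 0.389
gripper_force: 30.0
```

Request:
servo_tool(
  targets=[
    [0, 0, -0.1, 0, 26],
    [0, 0, -0.25, 0, 26],
    [0, 0, -0.4, 0, 26],
    [0, 0, -0.55, 0, 26],
    [0, 0, -0.7, 0, 26],
  ],
)

```text
time_s: 14.1
tcp_pos: [0.4646, -0.3076, 0.1568]
ee_rot: [[0.98, -0.199, 0.002], [-0.199, -0.98, -0.001], [0.002, 0.0, -1.0]]
wrist_force: [0.0, 0.5, -0.1]
gripper_width: 0.387
gripper_force: 30.0
```

Request:
servo_tool(
  targets=[
    [0, 0, -0.15, 0, 26],
    [0, 0, -0.3, 0, 26],
    [0, 0, -0.45, 0, 26],
    [0, 0, -0.6, 0, 26],
    [0, 0, -0.75, 0, 26],
  ],
)

```text
time_s: 14.52
tcp_pos: [0.4641, -0.3076, 0.1331]
ee_rot: [[0.98, -0.2, -0.0], [-0.2, -0.98, 0.0], [-0.0, -0.0, -1.0]]
wrist_force: [0.0, 0.5, -0.8]
gripper_width: 0.39
gripper_force: 30.0
```

Request:
servo_tool(
  targets=[
    [0, 0, -0.4, 0, 26],
    [0, 0, -0.9, 0, 26],
    [0, 0, -1.5, 0, 26],
    [0, 0, -2.1, 0, 26],
    [0, 0, -2.5, 0, 26],
  ],
)

```text
time_s: 14.93
tcp_pos: [0.4634, -0.3073, 0.0568]
ee_rot: [[0.98, -0.2, -0.002], [-0.2, -0.98, 0.001], [-0.002, -0.0, -1.0]]
wrist_force: [0.4, -0.5, -1.5]
gripper_width: 0.386
gripper_force: 30.0
```

Request:
servo_tool(
  targets=[
    [0, 0, -0.2, 0, 26],
    [0, 0, -0.4, 0, 26],
    [0, 0, -0.6, 0, 26],
    [0, 0, -0.75, 0, 26],
    [0, 0, -0.75, 0, 26],
  ],
)

```text
time_s: 15.35
tcp_pos: [0.4638, -0.3074, 0.0356]
ee_rot: [[0.98, -0.2, -0.001], [-0.2, -0.98, 0.0], [-0.001, -0.0, -1.0]]
wrist_force: [0.4, 0.4, -1.0]
gripper_width: 0.388
gripper_force: 30.0
```

Request:
servo_tool(
  targets=[
    [0, 0, -0.09, 0, 26],
    [0, 0, -0.17, 0, 26],
    [0, 0, -0.17, 0, 26],
    [0, 0, -0.17, 0, 40],
    [0, 0, -0.17, 0, 50],
  ],
)

```text
time_s: 15.77
tcp_pos: [0.4645, -0.3077, 0.0315]
ee_rot: [[0.98, -0.199, 0.001], [-0.199, -0.98, -0.0], [0.001, 0.0, -1.0]]
wrist_force: [0.5, -0.2, -0.2]
gripper_width: 0.466
gripper_force: 0.0
```

Request:
servo_tool(
  targets=[
    [0, 0, 0, 0, 60],
    [0, 0, 0, 0, 60],
    [0, 0, 0.6, 0, 60],
    [0, 0, 1.6, 0, 60],
    [0, 0, 2.7, 0, 60],
  ],
)

```text
time_s: 16.18
tcp_pos: [0.463, -0.3072, 0.1117]
ee_rot: [[0.98, -0.2, -0.004], [-0.2, -0.98, 0.001], [-0.004, -0.001, -1.0]]
wrist_force: [0.5, -0.4, -0.5]
gripper_width: 0.68
gripper_force: 0.0
```

Request:
servo_tool(
  targets=[
    [0, 0, 1.1, 0, 70],
    [0, 0, 2.2, 0, 70],
    [0, 0, 3.3, 0, 70],
    [0, 0, 4.4, 0, 70],
    [0, 0, 5.5, 0, 70],
  ],
)

```text
time_s: 16.6
tcp_pos: [0.4637, -0.3074, 0.2791]
ee_rot: [[0.98, -0.199, 0.001], [-0.199, -0.98, -0.0], [0.001, -0.0, -1.0]]
wrist_force: [0.6, 0.0, -0.3]
gripper_width: 0.799
gripper_force: 0.0
```

Request:
servo_tool(
  targets=[
    [0, 0, 0.7, 0, 70],
    [0, 0, 0.7, 0, 70],
    [0, 0, 0.7, 0, 70],
    [0, 0, 0.7, 0, 70],
    [0, 0, 0.7, 0, 70],
  ],
)

```text
time_s: 17.02
tcp_pos: [0.4634, -0.3072, 0.2964]
ee_rot: [[0.98, -0.2, -0.003], [-0.2, -0.98, 0.001], [-0.003, -0.001, -1.0]]
wrist_force: [0.2, -0.1, 0.1]
gripper_width: 0.805
gripper_force: 0.0
```

```bash
python3 - <<'E'
from h import *
c=save("wrist","pics/w5.png"); cv2.imwrite("pics/w5b.png",cv2.resize(c["pixels"][100:260,180:400,::-1],None,fx=3.5,fy=3.5,interpolation=cv2.INTER_CUBIC))
E
```

```text
(no output)
```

View pics/w5b.png

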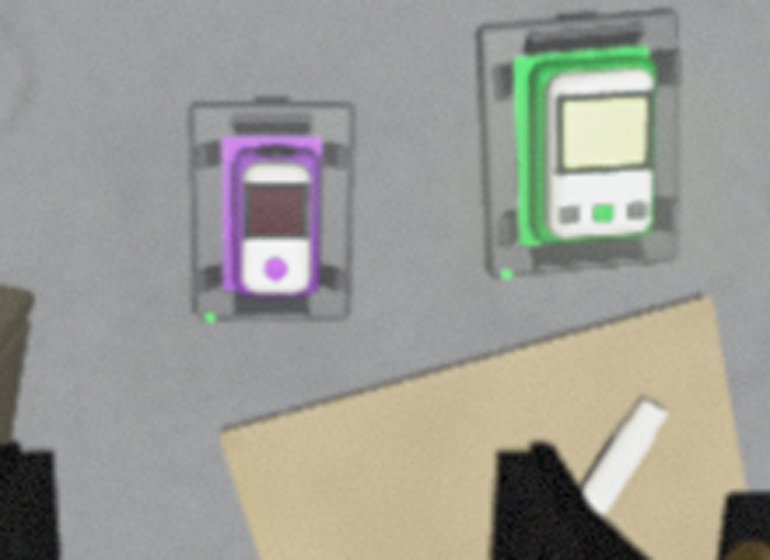

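Oximeter and coag both sit flat in their pockets. I'll go back to the piles for one more look.

Request:
servo_tool(
  targets=[
    [0, 1.2, 0, 0, 80],
    [0, 2.5, 0, 0, 80],
    [0, 3.8, 0, 0, 80],
    [0, 5.1, 0, 0, 80],
    [0, 6.4, 0, 0, 80],
  ],
)

```text
time_s: 17.48
tcp_pos: [0.4634, -0.1141, 0.297]
ee_rot: [[0.98, -0.2, -0.002], [-0.2, -0.98, -0.0], [-0.002, 0.001, -1.0]]
wrist_force: [0.4, -0.3, 0.0]
gripper_width: 0.914
gripper_force: 0.0
```

Request:
servo_tool(
  targets=[
    [0, 1.3, 0, 0.05, 80],
    [0, 2.6, 0, 0.1, 80],
    [0, 3.9, 0, 0.14, 80],
    [0, 5.2, 0, 0.14, 80],
    [0, 6.5, 0, 0.14, 80],
  ],
)

```text
time_s: 17.9
tcp_pos: [0.4633, 0.0812, 0.2973]
ee_rot: [[0.998, -0.06, -0.001], [-0.06, -0.998, -0.001], [-0.001, 0.001, -1.0]]
wrist_force: [1.2, -0.5, 0.4]
gripper_width: 0.919
gripper_force: 0.0
```

Request:
servo_tool(
  targets=[
    [0, 1.3, -0.4, 0, 80],
    [0, 2.6, -0.8, 0, 80],
    [0, 3.8, -1.2, 0, 80],
    [0, 4.6, -1.2, 0, 80],
    [0, 4.6, -1.2, 0, 80],
  ],
)

```text
time_s: 18.32
tcp_pos: [0.4637, 0.2208, 0.2597]
ee_rot: [[0.998, -0.056, -0.003], [-0.056, -0.998, -0.002], [-0.002, 0.002, -1.0]]
wrist_force: [0.3, -0.1, 0.5]
gripper_width: 0.92
gripper_force: 0.0
```

Request:
servo_tool(
  targets=[
    [0, 0, 0, 0, 80],
    [0, 0, 0, 0, 80],
    [0, 0, 0, 0, 80],
    [0, 0, 0, 0, 80],
    [0, 0, 0, 0, 80],
  ],
)

```text
time_s: 18.73
tcp_pos: [0.4643, 0.2165, 0.2624]
ee_rot: [[0.998, -0.062, 0.0], [-0.062, -0.998, 0.0], [0.0, -0.0, -1.0]]
wrist_force: [-0.6, -0.3, 0.1]
gripper_width: 0.92
gripper_force: 0.0
```

```bash
python3 - <<'E'
from h import *
c=save("wrist","pics/w6.png"); cv2.imwrite("pics/w6b.png",cv2.resize(c["pixels"][100:220,140:310,::-1],None,fx=4.7,fy=4.7,interpolation=cv2.INTER_CUBIC))
E
```

```text
(no output)
```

View pics/w6b.png

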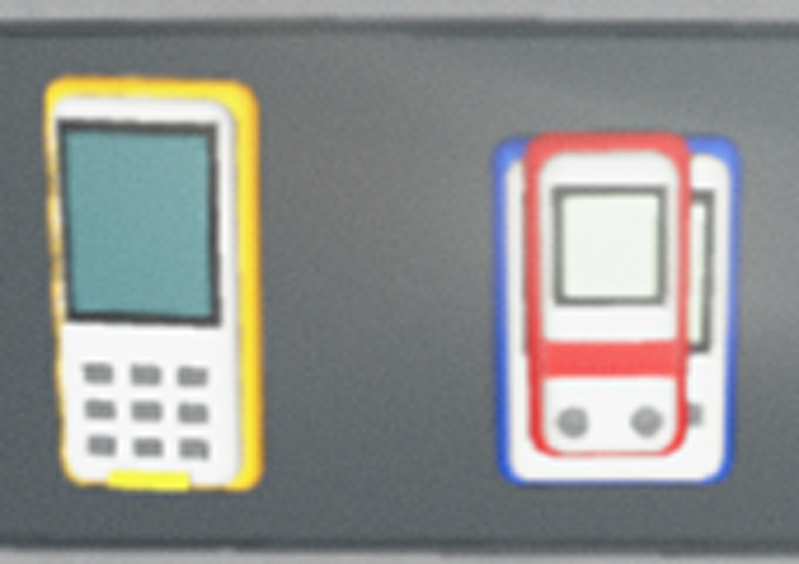

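```bash
python3 - <<'E'
from h import *
c=load("pics/w6.png"); a=(4.7,(140,100))
quad(c,[(540,153),(680,153),(678,448),(543,448)],.048,*a)
quad(c,[(57,97),(236,103),(243,486),(70,482)],.024,*a)
quad(c,[(508,153),(729,153),(722,480),(514,480)],.024,*a)
E
```

```text
centre [468.8 203.2] yaw -2.9 yaw_w -3.6 LxW 73.7 33.7
centre [473.  322.9] yaw -6.4 yaw_w -5.4 LxW 102.7 46.7
centre [459.1 200.7] yaw -3.0 yaw_w -3.6 LxW 87.7 56.3
```

Request:
servo_tool(
  targets=[
    [0.16, -0.43, -0.8, 0, 75],
    [0.16, -0.43, -2, 0, 75],
    [0.16, -0.43, -3.2, 0, 70],
    [0.16, -0.43, -4.4, 0, 65],
    [0.16, -0.43, -5.4, 0, 65],
  ],
)

```text
time_s: 19.2
tcp_pos: [0.4684, 0.2035, 0.0983]
ee_rot: [[0.998, -0.062, -0.001], [-0.062, -0.998, -0.0], [-0.001, 0.0, -1.0]]
wrist_force: [-0.3, 0.2, 0.1]
gripper_width: 0.774
gripper_force: 0.0
```

Request:
servo_tool(
  targets=[
    [0, 0, -0.5, 0, 65],
    [0, 0, -1, 0, 65],
    [0, 0, -1.3, 0, 65],
    [0, 0, -1.3, 0, 65],
    [0, 0, -1.3, 0, 65],
  ],
)

```text
time_s: 19.62
tcp_pos: [0.4693, 0.2044, 0.0613]
ee_rot: [[0.998, -0.061, 0.0], [-0.061, -0.998, -0.0], [0.0, 0.0, -1.0]]
wrist_force: [0.5, 0.7, 1.2]
gripper_width: 0.749
gripper_force: 0.0
```

Request:
servo_tool(
  targets=[
    [0, 0, -0.2, 0, 65],
    [0, 0, -0.4, 0, 65],
    [0, 0, -0.54, 0, 65],
    [0, 0, -0.54, 0, 65],
    [0, 0, -0.54, 0, 55],
  ],
)

```text
time_s: 20.03
tcp_pos: [0.4689, 0.2046, 0.0448]
ee_rot: [[0.998, -0.061, -0.0], [-0.061, -0.998, -0.0], [-0.0, 0.0, -1.0]]
wrist_force: [0.1, -0.6, -0.3]
gripper_width: 0.718
gripper_force: 0.0
```

Request:
servo_tool(
  targets=[
    [0, 0, 0, 0, 46],
    [0, 0, 0, 0, 34],
    [0, 0, 0, 0, 34],
    [0, 0, 0, 0, 34],
    [0, 0, 0, 0, 34],
  ],
)

```text
time_s: 20.45
tcp_pos: [0.4689, 0.2044, 0.045]
ee_rot: [[0.998, -0.061, -0.0], [-0.061, -0.998, -0.0], [-0.0, 0.0, -1.0]]
wrist_force: [-1.0, 0.4, 0.9]
gripper_width: 0.479
gripper_force: 30.0
```

Request:
servo_tool(
  targets=[
    [0, 0, 0.2, 0, 34],
    [0, 0, 0.6, 0, 34],
    [0, 0, 1.5, 0, 34],
    [0, 0, 2.7, 0, 34],
    [0, 0, 3.9, 0, 34],
  ],
)

```text
time_s: 20.87
tcp_pos: [0.4682, 0.204, 0.1627]
ee_rot: [[0.998, -0.061, -0.002], [-0.061, -0.998, -0.002], [-0.002, 0.002, -1.0]]
wrist_force: [0.7, 0.5, -1.1]
gripper_width: 0.482
gripper_force: 30.0
```

Request:
servo_tool(
  targets=[
    [0, 0, 1.2, 0, 34],
    [0, 0, 2.4, 0, 34],
    [0, 0, 3.6, 0, 34],
    [0, 0, 4.4, 0, 34],
    [0, 0, 4.4, 0, 34],
  ],
)

```text
time_s: 21.28
tcp_pos: [0.4712, 0.2057, 0.3007]
ee_rot: [[0.998, -0.06, 0.011], [-0.06, -0.998, 0.007], [0.011, -0.008, -1.0]]
wrist_force: [0.6, 0.3, -0.2]
gripper_width: 0.479
gripper_force: 30.0
```

Request:
servo_tool(
  targets=[
    [0.5, -1, 0, 0, 34],
    [1, -2, 0, -0.02, 34],
    [1.6, -3.2, 0, -0.04, 34],
    [2.2, -4.4, 0, -0.055, 34],
    [2.8, -5.6, 0, -0.055, 34],
  ],
)

```text
time_s: 21.7
tcp_pos: [0.5528, 0.035, 0.2933]
ee_rot: [[0.993, -0.115, -0.001], [-0.115, -0.993, 0.0], [-0.001, -0.0, -1.0]]
wrist_force: [0.2, 1.0, -1.4]
gripper_width: 0.48
gripper_force: 30.0
```

Request:
servo_tool(
  targets=[
    [0.6, -1.2, 0, 0, 34],
    [1.2, -2.4, 0, 0, 34],
    [1.8, -3.6, 0, 0, 34],
    [2.3, -4.8, 0, 0, 34],
    [2.8, -5.8, 0, 0, 34],
  ],
)

```text
time_s: 22.12
tcp_pos: [0.6368, -0.1399, 0.2927]
ee_rot: [[0.993, -0.117, -0.002], [-0.117, -0.993, 0.0], [-0.002, -0.0, -1.0]]
wrist_force: [0.7, 0.6, -2.0]
gripper_width: 0.481
gripper_force: 30.0
```

Request:
servo_tool(
  targets=[
    [0, 0, -0.5, 0, 34],
    [0, 0, -1.3, 0, 34],
    [0, 0, -2, 0, 34],
    [0, 0, -2, 0, 34],
    [0, 0, -2, 0, 34],
  ],
)

```text
time_s: 22.53
tcp_pos: [0.636, -0.1376, 0.2323]
ee_rot: [[0.993, -0.116, -0.004], [-0.116, -0.993, -0.0], [-0.004, 0.001, -1.0]]
wrist_force: [0.1, -0.0, 0.0]
gripper_width: 0.483
gripper_force: 30.0
```

```bash
cat >> h.py <<'E'
HUE=dict(yellow=(20,38),red=(0,6),blue=(105,120),purple=(130,150),green=(55,72))
def blobs(c,k,z,amin=80):
    s=cv2.cvtColor(c["pixels"],cv2.COLOR_RGB2HSV); lo,hi=HUE[k]
    m=((s[...,0]>=lo)&(s[...,0]<=hi)&(s[...,1]>110)&(s[...,2]>70)).astype(np.uint8)
    n,L,st,_=cv2.connectedComponentsWithStats(m)
    for i in range(1,n):
        if st[i,4]<amin: continue
        v,u=np.nonzero(L==i); W=world(c,np.c_[u,v],z)[:,:2]*1000
        w,V=np.linalg.eigh(np.cov(W.T)); ax=V[:,1]*np.sign(V[0,1]); ct,sz,an=cv2.minAreaRect(W.astype(np.float32))
        print(k,st[i].tolist(),"mean",W.mean(0).round(1),"rect",np.round(ct,1),np.round(sz,1),round(an,1),"yaw",np.degrees(np.arctan2(ax[1],ax[0])).round(1),"len",np.sqrt(12*w).round(1))
E
python3 - <<'E'
from h import *
c=save("wrist","pics/w7.png"); cv2.imwrite("pics/w7b.png",cv2.resize(c["pixels"][:,:,::-1],(800,600),interpolation=cv2.INTER_CUBIC))
for k in ("red","yellow","blue"): blobs(c,k,.008)
print(r.sense()["tcp_pos"])
c=load("pics/w4.png")
quad(c,[(125,27),(181,24),(197,134),(148,142)],.008,1.5625,(0,0))
E
```

```text
red [217, 125, 82, 144, 3829] mean [ 623.1 -135.5] rect [ 592.2 -132.5] [101.9 185. ] 83.5 yaw -4.3 len [ 94.8 152.1]
red [222, 297, 8, 23, 106] mean [444.2 -69.2] rect [442.9 -68.9] [ 7.5 37.1] 88.3 yaw -1.1 len [ 7.  36.8]
red [288, 297, 8, 23, 107] mean [ 434.2 -161. ] rect [ 432.1 -160.8] [ 7.9 36.7] 80.5 yaw -10.5 len [ 7.3 36. ]
yellow [99, 105, 72, 103, 4899] mean [665.6   5.7] rect [663.3   5.8] [117.7  61.7] 1.9 yaw 2.0 len [ 61.  117.3]
yellow [159, 256, 18, 54, 363] mean [490.5   5. ] rect [490.8   3. ] [20.2 84.7] 74.1 yaw -15.4 len [16.7 90.5]
yellow [344, 257, 14, 53, 323] mean [ 459.2 -245.1] rect [ 461.3 -244.2] [83.1 15.8] 1.5 yaw 0.6 len [12.2 84.1]
yellow [140, 318, 333, 23, 4054] mean [ 387.4 -192.8] rect [ 390.9 -183.9] [491.8  33.9] 83.3 yaw 83.9 len [ 28.7 471.9]
blue [317, 17, 10, 47, 452] mean [ 765.7 -221.7] rect [ 766.4 -221.8] [ 9.9 47.1] 85.8 yaw -4.0 len [10.8 46.3]
blue [280, 54, 20, 6, 114] mean [ 753.6 -186. ] rect [ 753.5 -185.8] [20.7  5.2] 83.7 yaw 83.9 len [ 6.1 20.9]
blue [333, 101, 69, 87, 5038] mean [ 648.  -266.8] rect [ 646.1 -266.7] [ 71.2 101.3] 82.0 yaw -8.1 len [ 70.8 100.9]
blue [48, 293, 13, 32, 151] mean [466.5 176. ] rect [464.5 176.6] [ 8.4 53.2] 84.2 yaw -4.4 len [ 7.7 53.1]
[ 0.63710188 -0.13755406  0.23417971]
centre [ 640.4 -137.5] yaw -6.9 yaw_w -7.9 LxW 89.5 45.7
```

```bash
python3 - <<'E'
from h import *
c=load("pics/top0.png"); g=lambda P,z:world(c,(np.array(P)+.5)*.64-.5,z).round(3).tolist()
print(g([(390,174),(460,176),(240,172)],0),g([(390,156),(390,110)],.1),g([(390,156)],.13))
w=load("pics/w7.png"); print(w["world_from_camera"][:3,3])
E
```

```text
[[0.791, 0.009, 0.0], [0.79, -0.132, 0.0], [0.789, 0.309, 0.0]] [[0.789, 0.006, 0.1], [0.876, 0.008, 0.1]] [[0.777, 0.005, 0.13]]
[ 0.71563942 -0.14627859  0.37706138]
```

View pics/w7b.png

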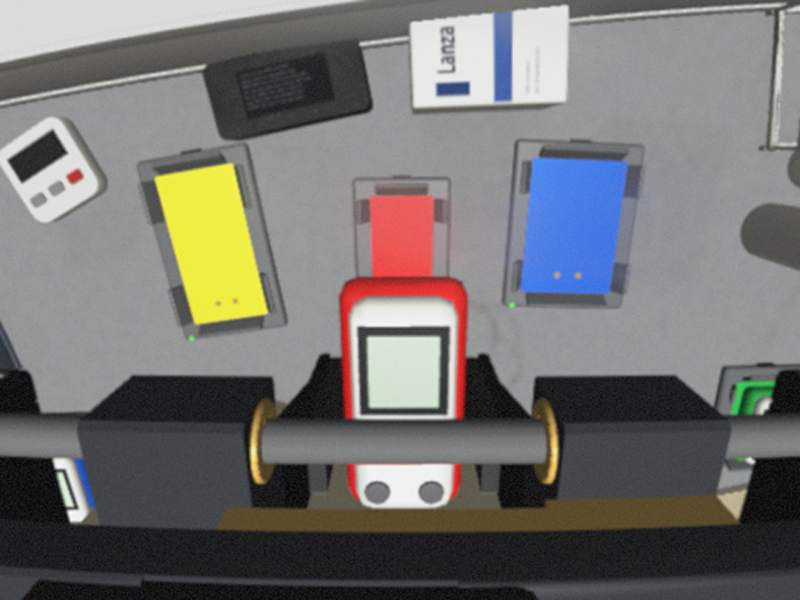

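```bash
python3 - <<'E'
from h import *
c=load("pics/w7.png"); a=(1.5625,(0,0))
quad(c,[(349,297),(458,297),(459,506),(351,506)],.2372,*a)
p=world(c,np.array([(371,195),(433,195)])/1.5625,.008)[:,:2].mean(0)*1000; y=np.radians(-7)
print("dock centre from head edge",p-44.5*np.array([np.cos(y),np.sin(y)]))
E
```

```text
centre [ 637.4 -137.7] yaw -6.2 yaw_w -6.7 LxW 74.6 34.5
dock centre from head edge [ 640.17593787 -136.93076221]
```

The hb meter is about 2 mm short of its dock centre, so I'll shift it and lower.

Request:
servo_tool(
  targets=[
    [0.07, 0.01, -1, 0, 34],
    [0.07, 0.01, -2.2, 0, 34],
    [0.07, 0.01, -3.4, 0, 34],
    [0.07, 0.01, -4.6, 0, 34],
    [0.07, 0.01, -5.5, 0, 34],
  ],
)

```text
time_s: 23.0
tcp_pos: [0.6393, -0.1368, 0.0682]
ee_rot: [[0.993, -0.115, 0.001], [-0.115, -0.993, 0.0], [0.001, -0.0, -1.0]]
wrist_force: [0.3, -0.3, -0.8]
gripper_width: 0.477
gripper_force: 30.0
```

Request:
servo_tool(
  targets=[
    [0, 0, -0.2, 0, 34],
    [0, 0, -0.45, 0, 34],
    [0, 0, -0.7, 0, 34],
    [0, 0, -0.95, 0, 34],
    [0, 0, -0.95, 0, 34],
  ],
)

```text
time_s: 23.42
tcp_pos: [0.6393, -0.1371, 0.0406]
ee_rot: [[0.993, -0.116, 0.001], [-0.116, -0.993, 0.0], [0.001, -0.0, -1.0]]
wrist_force: [-0.3, 0.1, -0.6]
gripper_width: 0.479
gripper_force: 30.0
```

Another 10.5 mm down, then release and rise.

Request:
servo_tool(
  targets=[
    [0, 0, -0.15, 0, 34],
    [0, 0, -0.34, 0, 34],
    [0, 0, -0.34, 0, 34],
    [0, 0, -0.34, 0, 48],
    [0, 0, -0.34, 0, 58],
  ],
)

```text
time_s: 23.83
tcp_pos: [0.6395, -0.1373, 0.0306]
ee_rot: [[0.993, -0.115, 0.001], [-0.115, -0.993, -0.0], [0.001, 0.0, -1.0]]
wrist_force: [-0.9, 0.2, 0.7]
gripper_width: 0.558
gripper_force: 0.0
```

Request:
servo_tool(
  targets=[
    [0, 0, 0, 0, 70],
    [0, 0, 0, 0, 70],
    [0, 0, 0.6, 0, 70],
    [0, 0, 1.6, 0, 70],
    [0, 0, 2.7, 0, 70],
  ],
)

```text
time_s: 24.25
tcp_pos: [0.6379, -0.1372, 0.1105]
ee_rot: [[0.993, -0.116, -0.004], [-0.116, -0.993, 0.0], [-0.004, 0.0, -1.0]]
wrist_force: [-0.6, 0.2, 0.3]
gripper_width: 0.794
gripper_force: 0.0
```

Request:
servo_tool(
  targets=[
    [0, 0, 1.2, 0, 75],
    [0, 0, 2.4, 0, 75],
    [0, 0, 3.6, 0, 75],
    [0, 0, 4.8, 0, 75],
    [0, 0, 6, 0, 75],
  ],
)

```text
time_s: 24.67
tcp_pos: [0.6386, -0.1372, 0.2936]
ee_rot: [[0.993, -0.116, 0.001], [-0.116, -0.993, 0.0], [0.001, -0.0, -1.0]]
wrist_force: [2.0, -0.5, -0.1]
gripper_width: 0.86
gripper_force: 0.0
```

```bash
python3 - <<'E'
from h import *
c=save("wrist","pics/w8.png"); print(r.sense()["tcp_pos"])
for z in (.008,.03): blobs(c,"red",z)
E
```

```text
[ 0.64189277 -0.1383421   0.30297383]
red [241, 125, 34, 67, 832] mean [ 644.2 -136. ] rect [ 637.2 -136.2] [46.5 91.9] 83.4 yaw -7.5 len [ 58.6 101.4]
red [241, 125, 34, 67, 832] mean [ 647.9 -136.5] rect [ 641.3 -136.7] [44.1 87.3] 83.4 yaw -7.5 len [55.6 96.3]
```

```bash
python3 - <<'E'
from h import *
t=load("pics/top0.png"); w=load("pics/w1.png")
for z in (.04,.06,.08,.1,.12):
    print(z,world(t,(np.array([(208,267),(254,264)])+.5)*.64-.5,z)[:,:2].round(3).tolist(),world(w,(np.array([(284,91),(421,63)])+.5)*.64-.5,z)[:,:2].round(3).tolist())
E
```

```text
0.04 [[0.588, 0.349], [0.596, 0.262]] [[0.586, 0.344], [0.599, 0.248]]
0.06 [[0.585, 0.341], [0.592, 0.257]] [[0.584, 0.339], [0.596, 0.249]]
0.08 [[0.581, 0.334], [0.588, 0.251]] [[0.581, 0.335], [0.593, 0.25]]
0.1 [[0.577, 0.327], [0.584, 0.245]] [[0.579, 0.331], [0.59, 0.251]]
0.12 [[0.574, 0.319], [0.581, 0.24]] [[0.576, 0.326], [0.586, 0.252]]
```

Request:
servo_tool(
  targets=[
    [-0.3, 1.1, 0, 0, 80],
    [-0.7, 2.2, 0, 0, 80],
    [-1.2, 3.3, 0, 0, 80],
    [-1.7, 4.4, 0, 0, 80],
    [-2.2, 5.4, 0, 0, 80],
  ],
)

```text
time_s: 25.13
tcp_pos: [0.5721, 0.0263, 0.2912]
ee_rot: [[0.993, -0.116, 0.0], [-0.116, -0.993, 0.0], [0.0, -0.0, -1.0]]
wrist_force: [1.4, -0.3, 0.3]
gripper_width: 0.92
gripper_force: 0.0
```

Request:
servo_tool(
  targets=[
    [-0.5, 1.1, 0, 0, 80],
    [-1, 2.2, 0, 0, 80],
    [-1.5, 3.3, 0, 0, 80],
    [-1.9, 4.4, 0, 0, 80],
    [-2.3, 5.4, 0, 0, 80],
  ],
)

```text
time_s: 25.55
tcp_pos: [0.503, 0.1885, 0.2915]
ee_rot: [[0.993, -0.115, 0.001], [-0.115, -0.993, 0.001], [0.001, -0.001, -1.0]]
wrist_force: [0.6, 0.6, 0.2]
gripper_width: 0.923
gripper_force: 0.0
```

Request:
servo_tool(
  targets=[
    [-0.4, 1.2, 0, 0, 80],
    [-0.8, 2.4, 0, 0, 80],
    [-1.1, 3.6, 0, 0, 80],
    [-1.1, 4.6, 0, 0, 80],
    [-1.1, 4.6, 0, 0, 80],
  ],
)

```text
time_s: 25.97
tcp_pos: [0.4705, 0.3294, 0.2906]
ee_rot: [[0.994, -0.111, 0.001], [-0.111, -0.994, 0.001], [0.001, -0.001, -1.0]]
wrist_force: [-0.4, -0.1, 0.7]
gripper_width: 0.915
gripper_force: 0.0
```

Request:
servo_tool(
  targets=[
    [0.06, -0.15, -1, 0.01, 80],
    [0.06, -0.15, -2.2, 0.01, 80],
    [0.06, -0.15, -3.5, 0.01, 80],
    [0.06, -0.15, -4.8, 0.01, 80],
    [0.06, -0.15, -6, 0.01, 80],
  ],
)

```text
time_s: 26.38
tcp_pos: [0.4726, 0.3194, 0.1096]
ee_rot: [[0.994, -0.106, 0.0], [-0.106, -0.994, 0.0], [0.0, -0.0, -1.0]]
wrist_force: [0.1, 0.1, 0.3]
gripper_width: 0.919
gripper_force: 0.0
```

Request:
servo_tool(
  targets=[
    [0, 0, -0.6, 0, 80],
    [0, 0, -1.2, 0, 80],
    [0, 0, -1.8, 0, 80],
    [0, 0, -2, 0, 80],
    [0, 0, -2, 0, 80],
  ],
)

```text
time_s: 26.8
tcp_pos: [0.4722, 0.3191, 0.0496]
ee_rot: [[0.994, -0.106, -0.002], [-0.106, -0.994, -0.003], [-0.002, 0.003, -1.0]]
wrist_force: [0.0, -0.5, 0.8]
gripper_width: 0.924
gripper_force: 0.0
```

Request:
servo_tool(
  targets=[
    [0.02, 0.13, -0.2, 0, 80],
    [0.02, 0.13, -0.5, 0, 80],
    [0.02, 0.13, -0.8, 0, 80],
    [0.02, 0.13, -0.94, 0, 80],
    [0.02, 0.13, -0.94, 0, 80],
  ],
)

```text
time_s: 27.22
tcp_pos: [0.4728, 0.3236, 0.0218]
ee_rot: [[0.994, -0.106, -0.002], [-0.106, -0.994, -0.002], [-0.001, 0.002, -1.0]]
wrist_force: [0.4, 0.6, 0.2]
gripper_width: 0.921
gripper_force: 0.0
```

Request:
servo_tool(
  targets=[
    [0, 0, 0, 0, 70],
    [0, 0, 0, 0, 62],
    [0, 0, 0, 0, 48],
    [0, 0, 0, 0, 48],
    [0, 0, 0, 0, 48],
  ],
)

```text
time_s: 27.63
tcp_pos: [0.4736, 0.3244, 0.0233]
ee_rot: [[0.994, -0.106, 0.001], [-0.106, -0.994, 0.001], [0.0, -0.001, -1.0]]
wrist_force: [-1.2, -0.1, 0.8]
gripper_width: 0.637
gripper_force: 30.0
```

Request:
servo_tool(
  targets=[
    [0, 0, 0.2, 0, 48],
    [0, 0, 0.6, 0, 48],
    [0, 0, 1.5, 0, 48],
    [0, 0, 2.7, 0, 48],
    [0, 0, 3.9, 0, 48],
  ],
)

```text
time_s: 28.05
tcp_pos: [0.4727, 0.3234, 0.1406]
ee_rot: [[0.994, -0.106, -0.002], [-0.106, -0.994, -0.002], [-0.002, 0.002, -1.0]]
wrist_force: [0.3, 1.0, -1.9]
gripper_width: 0.64
gripper_force: 30.0
```

Request:
servo_tool(
  targets=[
    [0, 0, 1.2, 0, 48],
    [0, 0, 2.4, 0, 48],
    [0, 0, 3.6, 0, 48],
    [0, 0, 4.6, 0, 48],
    [0, 0, 5.1, 0, 48],
  ],
)

```text
time_s: 28.47
tcp_pos: [0.4743, 0.3247, 0.2983]
ee_rot: [[0.994, -0.105, 0.006], [-0.105, -0.994, 0.005], [0.005, -0.006, -1.0]]
wrist_force: [0.4, 0.6, -1.6]
gripper_width: 0.639
gripper_force: 30.0
```

Request:
servo_tool(
  targets=[
    [0.4, -0.7, 0, 0.02, 48],
    [1, -1.7, 0, 0.05, 48],
    [1.6, -2.8, 0, 0.08, 48],
    [2.3, -3.9, 0, 0.11, 48],
    [3, -5, 0, 0.136, 48],
  ],
)

```text
time_s: 28.88
tcp_pos: [0.5633, 0.1727, 0.2932]
ee_rot: [[0.999, 0.032, -0.001], [0.032, -0.999, 0.0], [-0.001, -0.0, -1.0]]
wrist_force: [0.8, 0.6, -2.1]
gripper_width: 0.637
gripper_force: 30.0
```

Request:
servo_tool(
  targets=[
    [0.6, -1.1, 0, 0, 48],
    [1.2, -2.2, 0, 0, 48],
    [1.9, -3.4, 0, 0, 48],
    [2.6, -4.5, 0, 0, 48],
    [3.2, -5.5, 0, 0, 48],
  ],
)

```text
time_s: 29.3
tcp_pos: [0.6598, 0.007, 0.2928]
ee_rot: [[1.0, 0.029, -0.001], [0.029, -1.0, 0.0], [-0.001, -0.0, -1.0]]
wrist_force: [0.8, 0.4, -1.4]
gripper_width: 0.641
gripper_force: 30.0
```

Request:
servo_tool(
  targets=[
    [0, 0, -0.5, 0, 48],
    [0, 0, -1.3, 0, 48],
    [0, 0, -2, 0, 48],
    [0, 0, -2, 0, 48],
    [0, 0, -2, 0, 48],
  ],
)

```text
time_s: 29.72
tcp_pos: [0.6586, 0.0089, 0.2319]
ee_rot: [[1.0, 0.03, -0.003], [0.03, -1.0, -0.001], [-0.003, 0.001, -1.0]]
wrist_force: [0.7, 0.0, -1.6]
gripper_width: 0.642
gripper_force: 30.0
```

```bash
python3 - <<'E'
from h import *
c=save("wrist","pics/w9.png"); s=r.sense(); print(s["tcp_pos"],s["ee_rot"])
cv2.imwrite("pics/w9b.png",cv2.resize(c["pixels"][:,:,::-1],(800,600),interpolation=cv2.INTER_CUBIC))
blobs(c,"yellow",.008,300)
E
```

```text
[0.65971367 0.00915702 0.23380292] [[ 9.99528835e-01  3.06878499e-02  6.02624809e-04]
 [ 3.06882765e-02 -9.99528750e-01 -7.11897507e-04]
 [ 5.80494218e-04  7.30055603e-04 -9.99999565e-01]]
yellow [203, 112, 111, 157, 4168] mean [666.4   7. ] rect [622.    7.5] [199.4 134.3] 1.7 yaw 0.5 len [136.  171.4]
yellow [364, 255, 20, 55, 422] mean [ 502.2 -155.8] rect [ 503.5 -153.1] [86.3 24.5] 10.9 yaw 12.3 len [20.5 90. ]
yellow [133, 256, 20, 54, 436] mean [494.5 162.2] rect [493.5 160.5] [25.1 85.6] 83.9 yaw -8.8 len [20.9 91. ]
yellow [168, 296, 329, 45, 3707] mean [ 424.5 -114.5] rect [ 445.  -112.5] [ 74.8 489.8] 1.6 yaw -88.7 len [ 44.6 471.1]
```

Request:
servo_tool(
  targets=[
    [0.07, -0.1, -1, 0, 48],
    [0.07, -0.1, -2.2, 0, 48],
    [0.07, -0.1, -3.4, 0, 48],
    [0.07, -0.1, -4.6, 0, 48],
    [0.07, -0.1, -5.5, 0, 48],
  ],
)

```text
time_s: 30.18
tcp_pos: [0.6618, 0.0067, 0.0675]
ee_rot: [[1.0, 0.031, 0.001], [0.031, -1.0, 0.0], [0.001, -0.0, -1.0]]
wrist_force: [0.2, -0.8, -2.7]
gripper_width: 0.64
gripper_force: 30.0
```

Request:
servo_tool(
  targets=[
    [0, 0, -0.2, 0, 48],
    [0, 0, -0.45, 0, 48],
    [0, 0, -0.7, 0, 48],
    [0, 0, -0.9, 0, 48],
    [0, 0, -0.9, 0, 48],
  ],
)

```text
time_s: 30.6
tcp_pos: [0.662, 0.0064, 0.0415]
ee_rot: [[1.0, 0.03, 0.001], [0.03, -1.0, 0.0], [0.001, -0.0, -1.0]]
wrist_force: [0.3, -0.1, -2.1]
gripper_width: 0.636
gripper_force: 30.0
```

Request:
servo_tool(
  targets=[
    [0, -0.02, -0.12, 0, 48],
    [0, -0.02, -0.24, 0, 48],
    [0, -0.02, -0.33, 0, 48],
    [0, -0.02, -0.33, 0, 48],
    [0, -0.02, -0.33, 0, 48],
  ],
)

```text
time_s: 31.02
tcp_pos: [0.6615, 0.0056, 0.031]
ee_rot: [[1.0, 0.03, -0.0], [0.03, -1.0, -0.0], [-0.0, 0.0, -1.0]]
wrist_force: [-0.0, 0.0, -2.8]
gripper_width: 0.643
gripper_force: 30.0
```

Request:
servo_tool(
  targets=[
    [0, 0, 0, 0, 58],
    [0, 0, 0, 0, 64],
    [0, 0, 0, 0, 74],
    [0, 0, 0, 0, 74],
    [0, 0, 0, 0, 74],
  ],
)

```text
time_s: 31.43
tcp_pos: [0.6618, 0.0057, 0.0314]
ee_rot: [[1.0, 0.03, 0.001], [0.03, -1.0, 0.0], [0.001, -0.0, -1.0]]
wrist_force: [-0.6, -0.3, 0.5]
gripper_width: 0.828
gripper_force: 0.0
```

Request:
servo_tool(
  targets=[
    [0, 0, 0.4, 0, 74],
    [0, 0, 1.2, 0, 74],
    [0, 0, 2.4, 0, 80],
    [0, 0, 3.6, 0, 80],
    [0, 0, 4.8, 0, 87],
  ],
)

```text
time_s: 31.85
tcp_pos: [0.6613, 0.0055, 0.1776]
ee_rot: [[1.0, 0.03, 0.0], [0.03, -1.0, -0.0], [0.0, 0.0, -1.0]]
wrist_force: [0.8, -0.7, 0.6]
gripper_width: 0.936
gripper_force: 0.0
```

Request:
servo_tool(
  targets=[
    [0, 0, 1.2, 0, 87],
    [0, 0, 2.4, 0, 87],
    [0, 0, 3.4, 0, 87],
    [0, 0, 4.2, 0, 87],
    [0, 0, 4.2, 0, 87],
  ],
)

```text
time_s: 32.27
tcp_pos: [0.6637, 0.0054, 0.3097]
ee_rot: [[0.999, 0.031, 0.014], [0.031, -1.0, 0.001], [0.014, -0.0, -1.0]]
wrist_force: [0.4, 0.5, 1.2]
gripper_width: 1.0
gripper_force: 0.0
```

```bash
python3 - <<'E'
from h import *
c=save("wrist","pics/w10.png"); s=r.sense(); print(s["tcp_pos"])
blobs(c,"yellow",.008,300)
E
```

```text
[0.66257708 0.00562474 0.30625526]
yellow [237, 118, 43, 83, 772] mean [678.    6.4] rect [660.9   5.6] [118.5  61.4] 1.7 yaw -1.5 len [ 84.6 134.6]
yellow [76, 255, 29, 53, 574] mean [452.  280.9] rect [452.8 277. ] [ 42.5 104.3] 76.7 yaw -14.9 len [ 35.9 110. ]
yellow [412, 255, 29, 53, 527] mean [ 468.8 -283.6] rect [ 468.9 -278.9] [104.1  42.9] 16.7 yaw 18.7 len [ 35.5 110.5]
yellow [233, 315, 279, 26, 2791] mean [ 372.3 -220.2] rect [ 375.  -211.5] [ 39.7 502.2] 1.8 yaw -87.5 len [ 33.3 500.6]
```

Request:
servo_tool(
  targets=[
    [-0.7, 0.7, 0, -0.02, 87],
    [-1.6, 1.5, 0, -0.04, 87],
    [-2.5, 2.4, 0, -0.06, 87],
    [-3.4, 3.3, 0, -0.085, 87],
    [-4.3, 4.1, 0, -0.085, 87],
  ],
)

```text
time_s: 32.73
tcp_pos: [0.5305, 0.1294, 0.3002]
ee_rot: [[0.998, -0.056, -0.002], [-0.056, -0.998, -0.001], [-0.002, 0.001, -1.0]]
wrist_force: [0.2, 0.2, 0.7]
gripper_width: 1.002
gripper_force: 0.0
```

Request:
servo_tool(
  targets=[
    [-0.9, 0.9, 0, 0, 87],
    [-1.8, 1.7, 0, 0, 87],
    [-2.4, 2.4, 0, 0, 87],
    [-2.4, 2.4, 0, 0, 87],
    [-2.4, 2.4, 0, 0, 87],
  ],
)

```text
time_s: 33.15
tcp_pos: [0.4593, 0.2012, 0.3009]
ee_rot: [[0.999, -0.052, -0.001], [-0.052, -0.999, -0.0], [-0.001, 0.0, -1.0]]
wrist_force: [0.8, 0.1, 0.3]
gripper_width: 0.998
gripper_force: 0.0
```

```bash
python3 - <<'E'
from h import *
c=save("wrist","pics/w11.png"); s=r.sense(); print(s["tcp_pos"])
blobs(c,"blue",.012,150)
E
```

```text
[0.46005066 0.20065086 0.30081102]
blue [164, 19, 17, 18, 209] mean [631.6 300.9] rect [631.8 300.9] [19.7 17.9] 46.0 yaw 34.4 len [16.8 18.4]
```

```bash
python3 - <<'E'
from h import *
w=load("pics/w1.png")
for z in (0,.05,.1,.21): print(z,world(w,(np.array([(570,335),(605,285),(605,378),(680,130)])+.5)*.64-.5,z)[:,:2].round(3).tolist())
E
```

```text
0 [[0.38, 0.125], [0.424, 0.096], [0.336, 0.09], [0.549, 0.042]]
0.05 [[0.399, 0.142], [0.438, 0.117], [0.361, 0.111], [0.548, 0.069]]
0.1 [[0.419, 0.159], [0.453, 0.138], [0.386, 0.133], [0.547, 0.097]]
0.21 [[0.463, 0.197], [0.484, 0.183], [0.442, 0.18], [0.545, 0.157]]
```

Request:
servo_tool(
  targets=[
    [0.21, 0.06, -1, 0, 87],
    [0.21, 0.06, -2.2, 0, 87],
    [0.21, 0.06, -3.5, 0, 87],
    [0.21, 0.06, -4.8, 0, 87],
    [0.21, 0.06, -6, 0, 87],
  ],
)

```text
time_s: 33.62
tcp_pos: [0.467, 0.2008, 0.1188]
ee_rot: [[0.998, -0.057, -0.001], [-0.057, -0.998, -0.001], [-0.001, 0.001, -1.0]]
wrist_force: [-0.1, -0.2, -0.4]
gripper_width: 1.001
gripper_force: 0.0
```

Request:
servo_tool(
  targets=[
    [0, 0, -0.5, 0, 87],
    [0, 0, -1, 0, 87],
    [0, 0, -1.5, 0, 87],
    [0, 0, -1.9, 0, 87],
    [0, 0, -1.9, 0, 87],
  ],
)

```text
time_s: 34.03
tcp_pos: [0.466, 0.2, 0.0611]
ee_rot: [[0.998, -0.058, -0.005], [-0.058, -0.998, -0.004], [-0.005, 0.004, -1.0]]
wrist_force: [-0.6, 0.3, 0.0]
gripper_width: 0.997
gripper_force: 0.0
```

```bash
python3 - <<'E'
from h import *
s=r.sense(); print(s["tcp_pos"],s["wrist_force"])
w=load("pics/w2.png")
for z in (0,.02): print(z,world(w,(np.array([(335,10),(365,43),(398,10)])+.5)*.64-.5,z)[:,:2].round(3).tolist())
w=load("pics/w4.png"); print(world(w,(np.array([(483,20),(503,50),(535,35)])+.5)*.64-.5,0)[:,:2].round(3).tolist())
E
```

```text
[0.4659706  0.20004164 0.0610867 ] [-0.6271497   0.33446711  0.02298338]
0 [[0.63, -0.405], [0.607, -0.421], [0.624, -0.445]]
0.02 [[0.625, -0.407], [0.603, -0.422], [0.619, -0.444]]
[[0.633, -0.406], [0.607, -0.419], [0.614, -0.446]]
```

Request:
servo_tool(
  targets=[
    [0.02, 0.08, -0.2, 0, 87],
    [0.02, 0.08, -0.45, 0, 87],
    [0.02, 0.08, -0.7, 0, 87],
    [0.02, 0.08, -0.9, 0, 87],
    [0.02, 0.08, -0.9, 0, 87],
  ],
)

```text
time_s: 34.45
tcp_pos: [0.4668, 0.2042, 0.0359]
ee_rot: [[0.998, -0.055, -0.002], [-0.055, -0.998, -0.001], [-0.002, 0.002, -1.0]]
wrist_force: [-0.9, -0.5, -0.9]
gripper_width: 0.998
gripper_force: 0.0
```

Request:
servo_tool(
  targets=[
    [0, 0, -0.1, 0, 87],
    [0, 0, -0.2, 0, 87],
    [0, 0, -0.3, 0, 87],
    [0, 0, -0.37, 0, 87],
    [0, 0, -0.37, 0, 87],
  ],
)

```text
time_s: 34.87
tcp_pos: [0.4672, 0.2047, 0.0256]
ee_rot: [[0.999, -0.055, -0.001], [-0.055, -0.999, -0.0], [-0.001, 0.0, -1.0]]
wrist_force: [0.3, 1.1, -0.1]
gripper_width: 1.001
gripper_force: 0.0
```

Request:
servo_tool(
  targets=[
    [0, -0.06, -0.05, 0, 87],
    [0, -0.06, -0.1, 0, 87],
    [0, -0.06, -0.1, 0, 82],
    [0, -0.06, -0.1, 0, 76],
    [0, -0.06, -0.1, 0, 70],
  ],
)

```text
time_s: 35.28
tcp_pos: [0.4675, 0.2031, 0.023]
ee_rot: [[0.999, -0.055, 0.0], [-0.055, -0.999, 0.0], [0.0, -0.0, -1.0]]
wrist_force: [-0.1, 0.9, 0.6]
gripper_width: 0.879
gripper_force: 0.0
```

Request:
servo_tool(
  targets=[
    [0, 0, 0, 0, 58],
    [0, 0, 0, 0, 58],
    [0, 0, 0, 0, 58],
    [0, 0, 0, 0, 58],
    [0, 0, 0, 0, 58],
  ],
)

```text
time_s: 35.7
tcp_pos: [0.4673, 0.2028, 0.023]
ee_rot: [[0.998, -0.055, -0.0], [-0.055, -0.998, -0.0], [-0.0, 0.0, -1.0]]
wrist_force: [-0.4, -1.0, 1.9]
gripper_width: 0.753
gripper_force: 30.0
```

Request:
servo_tool(
  targets=[
    [0, 0, 0.2, 0, 58],
    [0, 0, 0.6, 0, 58],
    [0, 0, 1.5, 0, 58],
    [0, 0, 2.7, 0, 58],
    [0, 0, 3.9, 0, 58],
  ],
)

```text
time_s: 36.12
tcp_pos: [0.4668, 0.2027, 0.1408]
ee_rot: [[0.998, -0.055, -0.002], [-0.055, -0.998, -0.001], [-0.002, 0.001, -1.0]]
wrist_force: [1.0, 0.9, -1.2]
gripper_width: 0.756
gripper_force: 30.0
```

Request:
servo_tool(
  targets=[
    [0, 0, 1.2, 0, 58],
    [0, 0, 2.4, 0, 58],
    [0, 0, 3.6, 0, 58],
    [0, 0, 4.6, 0, 58],
    [0, 0, 5.1, 0, 58],
  ],
)

```text
time_s: 36.53
tcp_pos: [0.4685, 0.2037, 0.298]
ee_rot: [[0.999, -0.054, 0.007], [-0.054, -0.999, 0.005], [0.007, -0.005, -1.0]]
wrist_force: [0.5, 0.2, -1.0]
gripper_width: 0.757
gripper_force: 30.0
```

Request:
servo_tool(
  targets=[
    [0.3, -0.7, 0, 0, 58],
    [0.7, -1.7, 0, -0.02, 58],
    [1.1, -2.8, 0, -0.04, 58],
    [1.6, -4, 0, -0.06, 58],
    [2.1, -5.2, 0, -0.086, 58],
  ],
)

```text
time_s: 36.95
tcp_pos: [0.5304, 0.0459, 0.2932]
ee_rot: [[0.99, -0.14, 0.0], [-0.14, -0.99, 0.001], [0.0, -0.001, -1.0]]
wrist_force: [-0.1, 0.9, -1.0]
gripper_width: 0.755
gripper_force: 30.0
```

Request:
servo_tool(
  targets=[
    [0.4, -1.1, 0, 0, 58],
    [0.8, -2.2, 0, 0, 58],
    [1.3, -3.4, 0, 0, 58],
    [1.7, -4.6, 0, 0, 58],
    [2.1, -5.6, 0, 0, 58],
  ],
)

```text
time_s: 37.37
tcp_pos: [0.5935, -0.1231, 0.2928]
ee_rot: [[0.99, -0.141, -0.0], [-0.141, -0.99, 0.0], [-0.0, -0.0, -1.0]]
wrist_force: [1.0, 1.1, -1.2]
gripper_width: 0.757
gripper_force: 30.0
```

Request:
servo_tool(
  targets=[
    [0.4, -1.1, 0, 0, 58],
    [0.8, -2.2, 0, 0, 58],
    [1.3, -3.4, 0, 0, 58],
    [1.7, -4.4, 0, 0, 58],
    [2, -4.9, 0, 0, 58],
  ],
)

```text
time_s: 37.78
tcp_pos: [0.6536, -0.2714, 0.2918]
ee_rot: [[0.99, -0.143, -0.001], [-0.143, -0.99, 0.0], [-0.001, -0.0, -1.0]]
wrist_force: [-0.0, 1.1, -1.2]
gripper_width: 0.756
gripper_force: 30.0
```

Request:
servo_tool(
  targets=[
    [0, 0, -0.5, 0, 58],
    [0, 0, -1.3, 0, 58],
    [0, 0, -2, 0, 58],
    [0, 0, -2, 0, 58],
    [0, 0, -2, 0, 58],
  ],
)

```text
time_s: 38.2
tcp_pos: [0.6528, -0.2678, 0.2316]
ee_rot: [[0.99, -0.14, -0.003], [-0.14, -0.99, 0.001], [-0.003, -0.0, -1.0]]
wrist_force: [-0.3, -0.2, -0.6]
gripper_width: 0.755
gripper_force: 30.0
```

```bash
python3 - <<'E'
from h import *
c=save("wrist","pics/w12.png"); s=r.sense(); print(s["tcp_pos"])
cv2.imwrite("pics/w12b.png",cv2.resize(c["pixels"][:,:,::-1],(800,600),interpolation=cv2.INTER_CUBIC))
blobs(c,"blue",.008,150)
E
```

```text
[ 0.65378469 -0.26810897  0.2336807 ]
blue [177, 46, 16, 54, 505] mean [ 769.8 -202.6] rect [ 768.8 -202.4] [10.8 56.1] 85.6 yaw -4.1 len [10.6 55.7]
blue [195, 130, 127, 139, 5006] mean [ 644.3 -266.4] rect [ 606.7 -261.2] [157.1 179. ] 81.9 yaw 77.2 len [128.4 135.2]
blue [245, 308, 27, 18, 400] mean [ 440.9 -237.8] rect [ 441.9 -237.7] [36.4 28.8] 81.9 yaw 79.7 len [28.2 32.7]
```

Request:
servo_tool(
  targets=[
    [0, 0, -1, 0, 58],
    [0, 0, -2.2, 0, 58],
    [0, 0, -3.4, 0, 58],
    [0, 0, -4.6, 0, 58],
    [0, 0, -5.5, 0, 58],
  ],
)

```text
time_s: 38.67
tcp_pos: [0.6538, -0.2677, 0.0675]
ee_rot: [[0.99, -0.14, 0.001], [-0.14, -0.99, -0.0], [0.001, -0.0, -1.0]]
wrist_force: [0.6, -0.1, -0.8]
gripper_width: 0.753
gripper_force: 30.0
```

Request:
servo_tool(
  targets=[
    [0, 0, -0.2, 0, 58],
    [0, 0, -0.45, 0, 58],
    [0, 0, -0.7, 0, 58],
    [0, 0, -0.9, 0, 58],
    [0, 0, -0.9, 0, 58],
  ],
)

```text
time_s: 39.08
tcp_pos: [0.6539, -0.268, 0.0416]
ee_rot: [[0.99, -0.14, 0.001], [-0.14, -0.99, -0.0], [0.001, -0.0, -1.0]]
wrist_force: [-0.6, 0.5, -2.4]
gripper_width: 0.754
gripper_force: 30.0
```

Request:
servo_tool(
  targets=[
    [0, 0, -0.12, 0, 58],
    [0, 0, -0.24, 0, 58],
    [0, 0, -0.32, 0, 58],
    [0, 0, -0.32, 0, 58],
    [0, 0, -0.32, 0, 58],
  ],
)

```text
time_s: 39.5
tcp_pos: [0.6534, -0.268, 0.0313]
ee_rot: [[0.99, -0.14, -0.0], [-0.14, -0.99, -0.0], [-0.0, 0.0, -1.0]]
wrist_force: [1.1, -0.4, -1.5]
gripper_width: 0.756
gripper_force: 30.0
```

Request:
servo_tool(
  targets=[
    [0, 0, 0, 0, 68],
    [0, 0, 0, 0, 76],
    [0, 0, 0, 0, 84],
    [0, 0, 0, 0, 84],
    [0, 0, 0, 0, 84],
  ],
)

```text
time_s: 39.92
tcp_pos: [0.6536, -0.268, 0.0317]
ee_rot: [[0.99, -0.14, 0.0], [-0.14, -0.99, -0.0], [0.001, 0.0, -1.0]]
wrist_force: [0.8, -0.2, 0.9]
gripper_width: 0.948
gripper_force: 0.0
```

Request:
servo_tool(
  targets=[
    [0, 0, 0.4, 0, 84],
    [0, 0, 1.2, 0, 84],
    [0, 0, 2.4, 0, 84],
    [0, 0, 3.6, 0, 84],
    [0, 0, 4.8, 0, 84],
  ],
)

```text
time_s: 40.33
tcp_pos: [0.6532, -0.268, 0.178]
ee_rot: [[0.99, -0.14, 0.0], [-0.14, -0.99, -0.0], [0.0, 0.0, -1.0]]
wrist_force: [0.5, 0.4, -0.4]
gripper_width: 0.964
gripper_force: 0.0
```

Request:
servo_tool(
  targets=[
    [0, 0, 1.2, 0, 84],
    [-0.3, 0, 2.4, 0, 84],
    [-1, 0, 3.6, 0, 84],
    [-2, 0, 4.2, 0, 84],
    [-3, 0, 4.2, 0, 84],
  ],
)

```text
time_s: 40.75
tcp_pos: [0.5645, -0.2689, 0.3084]
ee_rot: [[0.99, -0.139, 0.011], [-0.139, -0.99, -0.004], [0.012, 0.003, -1.0]]
wrist_force: [0.6, 0.5, 1.2]
gripper_width: 0.965
gripper_force: 0.0
```

Request:
servo_tool(
  targets=[
    [-1, 0, 0, 0, 84],
    [-2, 0, 0, 0, 84],
    [-3, 0, 0, 0, 84],
    [-3.6, 0, 0, 0, 84],
    [-3.6, 0, 0, 0, 84],
  ],
)

```text
time_s: 41.17
tcp_pos: [0.452, -0.2679, 0.3036]
ee_rot: [[0.99, -0.142, 0.002], [-0.142, -0.99, -0.0], [0.002, 0.0, -1.0]]
wrist_force: [1.1, -1.1, 0.7]
gripper_width: 0.965
gripper_force: 0.0
```

Request:
servo_tool(
  targets=[
    [0, 0, 0, 0, 84],
    [0, 0, 0, 0, 84],
    [0, 0, 0, 0, 84],
    [0, 0, 0, 0, 84],
    [0, 0, 0, 0, 84],
  ],
)

```text
time_s: 41.58
tcp_pos: [0.4561, -0.2679, 0.3009]
ee_rot: [[0.99, -0.14, -0.001], [-0.14, -0.99, 0.0], [-0.001, -0.0, -1.0]]
wrist_force: [-0.3, -0.2, 0.3]
gripper_width: 0.968
gripper_force: 0.0
```

```bash
python3 - <<'E'
from h import *
c=save("wrist","pics/w13.png"); d=save("side","pics/side1.png")
im=np.vstack([cv2.resize(c["pixels"][0:270],(569,300),interpolation=cv2.INTER_CUBIC),cv2.resize(d["pixels"][165:340,250:400],(350,408),interpolation=cv2.INTER_CUBIC)[:300] if 0 else cv2.resize(d["pixels"][165:340,180:490],(569,300),interpolation=cv2.INTER_CUBIC)])
cv2.imwrite("pics/fin.png",im[:,:,::-1])
E
```

```text
(no output)
```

View pics/fin.png

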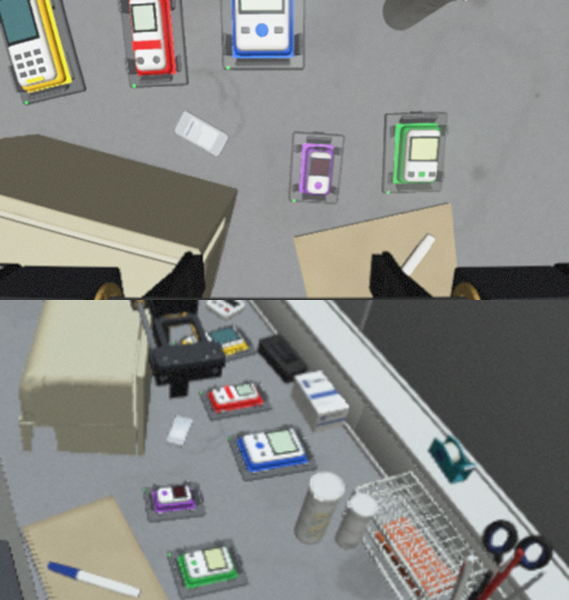

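The last view shows all five devices flat in the cradles of their own colour, keys over the pins, with the gripper clear. I'm handing the job in.

```bash
python3 -c "
from station import r
print(r.finish_job())"
```

```text
the job is handed in; nothing more can be done
None
```

All five devices are docked in the cradles of their own colour, flat, screen up and let go, and the job was handed in at about 42 s; `finish_job` returned no verdict.

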